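# Sort tube offcuts by length into a sloping rack

## Robot

A 6-joint arm with a two-finger parallel gripper is mounted at the origin on the work surface; the furniture and walls round the work are solid. World frame = base frame: x ahead of the robot, y to its left, z up, the work surface at z = 0. Lengths are in m, angles in rad, forces in N, time in s.
With the tool pointing down it reaches from about 0.3 to 0.75 m from the base axis. Payload 8.5 kg.
Tool frame: the origin (TCP) lies between the finger pads; the fingertips stand 25 mm ahead of it and the grasp point (between the pads) lies 6 mm ahead of it; z points along the fingers, y is the line along which they close (so a half turn about z gives the same grasp; the last joint's range is limited). The gripper opens to 85 mm and grips with 20 to 120 N. Pads are 22 mm wide; open, the fingers measure 114 mm over their backs; the gripper's body (76 mm by 85 mm) begins 54 mm behind the grasp point. The pads swing forward as they close: fully open they stand 13 mm farther back than shut.
Start: joints at [0.888, 0.381, 1.297, -0, 1.464, -0.215], TCP at [0.248, 0.491, 0.219] pointing down, gripper open.
Joint ranges: [-3.11, 3.11], [-0.89, 2.33], [0.22, 2.48], [-1.42, 4.56], [0.17, 2.85], [-2.88, 2.88]. Speed limits (rad/s): [2.39, 2.39, 3.14, 3.14, 3.14, 3.14].

## Interface

Orientations are given as a rotation vector (axis times angle).
In Python, from plant import arm gives the robot as it stands.
- The arm moves only by the shell command python3 inch.py FILE [FORCE], which reads ROWS from the file FILE. ROWS is a JSON list of rows, 1 to 10 of them, each of 5 numbers: the finger opening in m, then dx, dy, dz in units of 25 mm, then a turn about the tool's z in units of 0.05 rad; each row is the pose to reach, as a shift and turn from the pose commanded when the command began, along the tool's axes at that moment; what a row does not reach only later rows make up. A row lasts 1/12 s, in which the tool goes at most 0.0417 m and 0.125 rad, less where a joint would pass 70% of its speed; a pose out of reach is approached as far as the arm can. The fingers move at their own pace and stop on an object; FORCE is the grip in N (left out, the last holds). Time passes only in rows, so rows that do not move let the fingers close. It prints the time, the measured TCP pose, the force, the opening and the grip force at its end. Input that does not fit is refused with a message, and nothing moves.
- arm.get_state(): the state, without advancing time (a new reading comes with each control period).
- arm.grab_frame(name): name is "side" or "top"; returns the picture (480x640x3 uint8, blue, green, red); there is no depth.
- arm.calibration(name): a dict with "fovy" (degrees; the focal length in pixels is half the picture's height over the tangent of half this angle, whatever the lens; pixels are square), "cx", "cy" (the principal point, pixels), "R" (3x3) and "t" (3): a world point X has camera coordinates R X + t. Camera axes: x right, y down, z forward; pixel columns grow to the right and rows downward; lengths in m; the calibration is good to about 2 mm. A picture is of the moment at which its call begins. calibration takes no time and is no camera call.
- arm.hand_in(): hands the job in; it is judged then, once.
The state is a dict: "time_s": time; "q": joint angles; "joint_vel": joint speeds; "joint_efforts": joint torques, N m; "ee_pos": TCP position; "ee_rot": TCP orientation; "contact_force": force on the tool from outside, world axes, zero at the start; "wrist_torque": the same for the moment, N m; "finger_gap": finger opening in m; "finger_force": force on a finger pad.
Only numpy, scipy, OpenCV 4.12 (cv2) and the standard library are available. Lean on these libraries where they do the work, as an engineer would, in place of code of your own. Each camera call takes 0.05 s, during which the arm holds its last target. There are 200 camera calls.

## Task

Sort the three loose square-tube offcuts by length: lay each one in the row of the sloping rack whose bolted-down sample at the top has the same length, lengthwise and flat on the row's floor below the sample. Set each one down on the slope rather than letting it drop or slide freely, and leave the other things on the worktop where they are.

Things in the scene. Friction and masses are not known exactly. Their poses are not given: they have to be found in the camera images.
- rack: fixed wooden rack; its board rises 28 deg away from the robot, 228 mm wide, 200 mm high at the rear. Three rows run up the slope, 74 mm apart: flat floor 52 mm wide, 315 mm long, between battens 7 mm high, with stops 20 mm high at foot and top. Origin on the worktop under the middle of the front edge; x level to the high rear side, y across the rows. Position and yaw vary.
- row_short (a point): foot of the row marked by the short sample: a 75 mm long square steel tube, 35 x 35 mm, bolted down (round bolt head on top), that fills the top 79 mm of that row. Which row has which sample varies. Point: on the row's floor, mid-width, at the front stop; x up the slope along the row, y across it, z square out of the floor.
- row_medium (a point): foot of the row marked by the medium sample: a 105 mm long square steel tube, 35 x 35 mm, bolted down (round bolt head on top), that fills the top 109 mm of that row. Which row has which sample varies. Point: on the row's floor, mid-width, at the front stop; x up the slope along the row, y across it, z square out of the floor.
- row_long (a point): foot of the row marked by the long sample: a 135 mm long square steel tube, 35 x 35 mm, bolted down (round bolt head on top), that fills the top 139 mm of that row. Which row has which sample varies. Point: on the row's floor, mid-width, at the front stop; x up the slope along the row, y across it, z square out of the floor.
- tube_short: loose short offcut of plain steel square tube, 35 x 35 mm, 75 mm long, 0.15 to 0.45 kg, lying on the worktop; on the slope it may stay put or slide down to the front stop. Origin at its centre (17.5 mm above what it lies on); x along its length.
- tube_medium: loose medium offcut of plain steel square tube, 35 x 35 mm, 105 mm long, 0.15 to 0.45 kg, lying on the worktop; on the slope it may stay put or slide down to the front stop. Origin at its centre (17.5 mm above what it lies on); x along its length.
- tube_long: loose long offcut of plain steel square tube, 35 x 35 mm, 135 mm long, 0.15 to 0.45 kg, lying on the worktop; on the slope it may stay put or slide down to the front stop. Origin at its centre (17.5 mm above what it lies on); x along its length.
- wood_block: hardwood block, 45 x 90 x 42 mm, lying among the tubes; a loose bystander. Origin at the centre of its underside.
- pipe_offcut: upright pipe offcut, 48 mm diameter, 70 mm high, standing among the tubes; a loose bystander. Origin at the centre of its underside.
- spray_can: upright spray can, 66 mm diameter, 225 mm high, standing between the loose tubes and the rack; a loose bystander. Origin at the centre of its underside.
- tape_measure: tape measure, 32 x 76 x 67 mm; a loose bystander. Origin at the centre of its underside.
- magnet_square: flat triangular welding magnet, 104 x 104 x 16 mm; a loose bystander. Origin at the centre of its underside.
- flange: flat pipe flange, 96 mm diameter, 14 mm thick; a loose bystander. Origin at the centre of its underside.

How it is judged:
By the outcome, as a careful person would: the job done as asked, in the order asked, and still so for the second after the job is handed in, with the robot touching nothing.
It also fails if it takes over 72 s, if anything falls off the work surface, if the arm or the gripper's body presses on something with over 40 N, if the wrist force passes 120 N, or if a joint passes its speed limit or range.

## Working session

There is one attempt and no reset: what is moved stays moved. The work goes in short steps, Python scripts to look and compute and a shell command to move; the robot and the scene stay as the last step left them, time stands still between calls to the robot, and variables do not carry over. Pictures are saved under pics/ and viewed, at most 10 in all, crops included, and the job is handed in when it is done.

```bash
ls; mkdir -p pics
python3 - <<'E'
from plant import arm
import cv2
for n in("side","top"):
    cv2.imwrite(f"pics/{n}0.png",arm.grab_frame(n)); c=arm.calibration(n); print(n,c)
s=arm.get_state();print(s["time_s"],s["ee_pos"],s["ee_rot"],s["finger_gap"])
E
```

```text
inch.py
pics
plant.py
side {'fovy': 43.47210941639064, 'cx': 317.246232169659, 'cy': 232.04767308463767, 'R': array([[ 0.14816156,  0.98894776,  0.00552074],
       [ 0.7858556 , -0.11434212, -0.60774736],
       [-0.60039913,  0.0943833 , -0.79411125]]), 't': array([-0.02819318, -0.4021405 ,  1.73224936])}
top {'fovy': 43.363499752566085, 'cx': 320.6474921898615, 'cy': 231.27101266443685, 'R': array([[-0.00217074, -0.99998981,  0.00395718],
       [-0.99493794,  0.00176217, -0.10047583],
       [ 0.10046783, -0.00415526, -0.99493163]]), 't': array([-0.06788839,  0.56268222,  1.40232842])}
0.1 [0.24782192 0.49069929 0.21837394] [-7.27986745e-01 -3.05546678e+00  1.84768723e-03] 0.08570145217909023
```

View pics/side0.png

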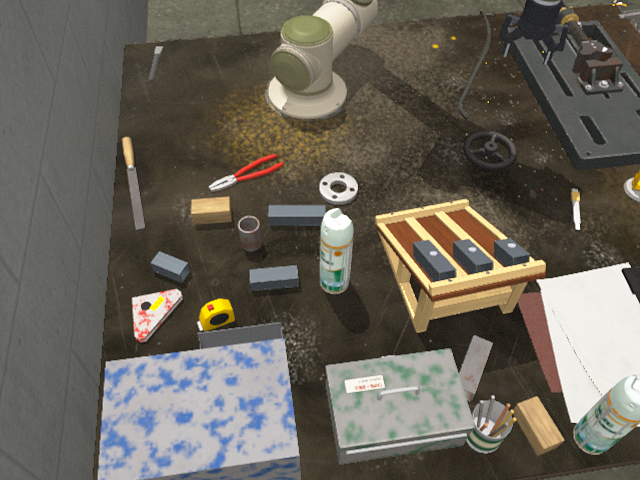

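View pics/top0.png

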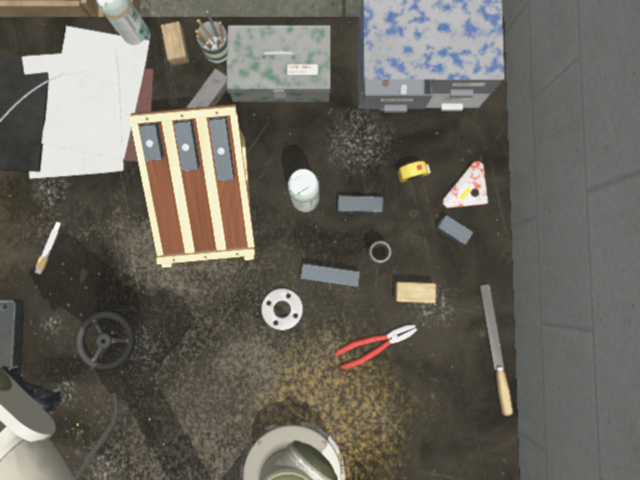

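The top view shows the rack at columns 130–255 and rows 105–265, with its samples short, medium, long from left to right. The loose tubes are at about (330,274) long, (360,204) medium and (456,230) short. The spray can is at (304,190). I'll take enlarged crops for exact pixels.

Run:
```python
import cv2
def crop(src,x0,y0,w,h,k,o):
    im=cv2.imread(src)[y0:y0+h,x0:x0+w]
    im=cv2.resize(im,None,fx=k,fy=k,interpolation=cv2.INTER_CUBIC)
    im=cv2.convertScaleAbs(im,alpha=1.5,beta=10)
    for v in range((x0+19)//20*20,x0+w,20):
        cv2.line(im,((v-x0)*k,0),((v-x0)*k,5),(0,255,255),1);cv2.putText(im,str(v),((v-x0)*k,15),0,.35,(0,255,255),1)
    for v in range((y0+19)//20*20,y0+h,20):
        cv2.line(im,(0,(v-y0)*k),(5,(v-y0)*k),(0,255,255),1);cv2.putText(im,str(v),(6,(v-y0)*k+4),0,.35,(0,255,255),1)
    cv2.imwrite(o,im)
crop("pics/top0.png",285,160,200,150,4,"pics/t1.png")
crop("pics/top0.png",120,95,145,180,3,"pics/t2.png")
crop("pics/side0.png",140,170,220,140,3,"pics/s1.png")
crop("pics/side0.png",365,190,190,145,4,"pics/s2.png")
```

```text
(no output)
```

View pics/t1.png

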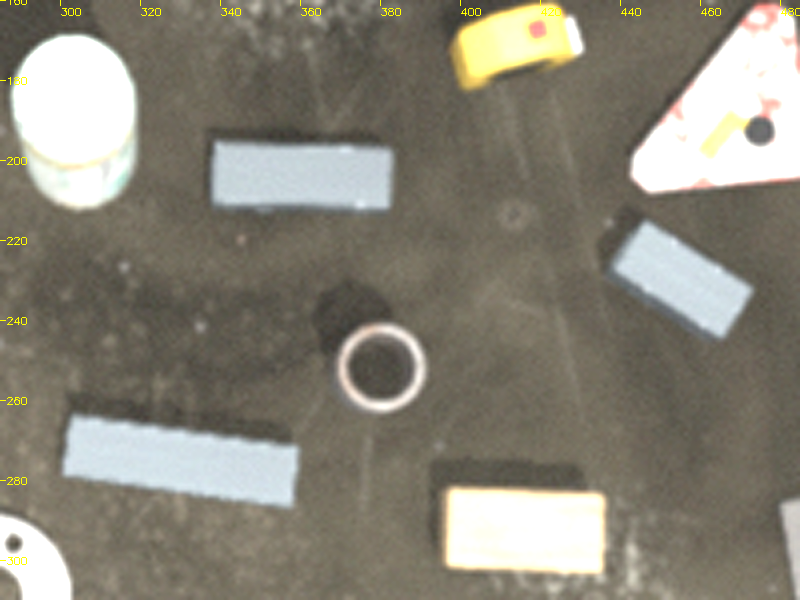

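View pics/t2.png

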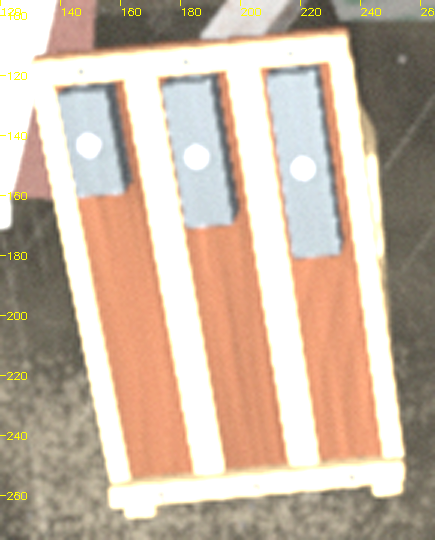

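View pics/s1.png

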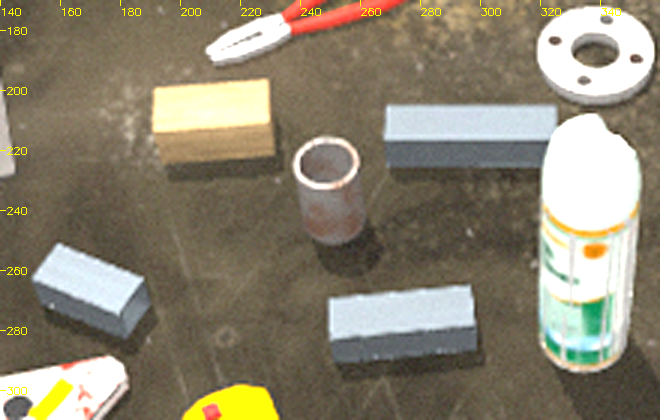

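View pics/s2.png

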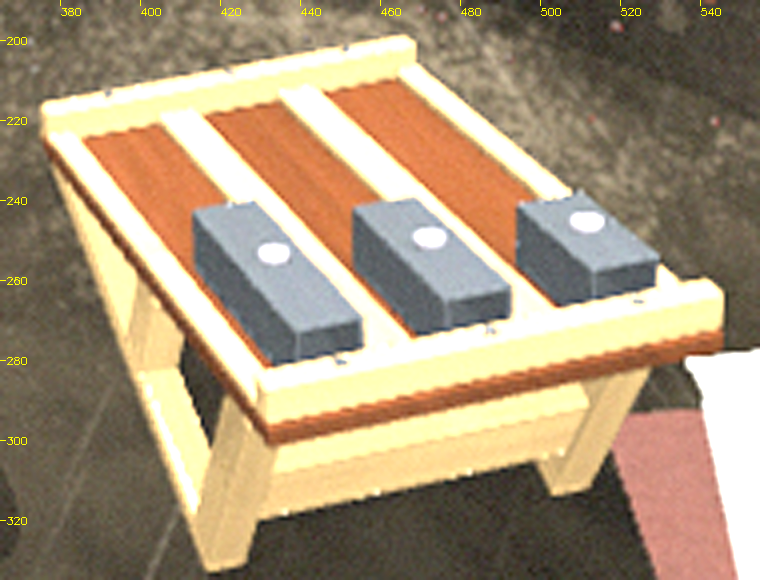

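The crops give tube top-face corners, bolts and floor corners at the foot stop. Pixel readings are in the script below. Next I'll triangulate them.

```bash
cat > h.py <<'E'
import numpy as np, cv2
from plant import arm
from scipy.spatial.transform import Rotation as Ro
def K(c):
    f=240/np.tan(np.radians(c["fovy"])/2); return np.array([[f,0,c["cx"]],[0,f,c["cy"]],[0,0,1]])
C={n:arm.calibration(n) for n in("top","side")}
P={n:K(c)@np.c_[c["R"],c["t"]] for n,c in C.items()}
def tri(a,b):
    a=np.atleast_2d(np.float64(a)).T;b=np.atleast_2d(np.float64(b)).T
    X=cv2.triangulatePoints(P["top"],P["side"],a,b);return (X[:3]/X[3]).T
def proj(n,X):
    x=P[n]@np.r_[X,1];return x[:2]/x[2]
def onz(n,px,z):
    c=C[n];d=c["R"].T@np.linalg.inv(K(c))@np.r_[px,1];o=-c["R"].T@c["t"];return o+d*(z-o[2])/d[2]
E
python3 - <<'E'
from h import *
np.set_printoptions(precision=4,suppress=True)
T={"med":([(339.25,195.5),(383,197),(382,212.5),(338,211.2)],[(249.7,269),(296.7,265.3),(298.3,277.3),(250.3,282)]),
"long":([(303,263.75),(359.5,271.75),(358.25,286.75),(300.75,278.5)],[(268.7,205),(325.7,205.3),(325.7,217.3),(268.7,215.7)]),
"short":([(445.75,215.5),(473,232.5),(465.5,244.5),(438.25,227)],[(160,251.3),(190,264.7),(182.3,273.3),(151.7,261.7)])}
for k,(a,b) in T.items():
    c=tri(np.mean(a,0),np.mean(b,0))[0]
    q=np.array([onz("top",p,c[2])[:2] for p in a]);(m,s,an)=cv2.minAreaRect(q.astype(np.float32)*1000)
    d=(q[1]+q[2]-q[0]-q[3])/2
    print(k,c,q.mean(0),np.linalg.norm(d),"yaw",np.arctan2(d[1],d[0])%np.pi)
t=lambda X,Y:(120+X/3,95+Y/3)
s=lambda X,Y:(365+X/4,190+Y/4)
A=[t(131,478),t(193,474),t(223,472),t(288,466),t(319,464),t(382,458)]
B=[s(405,78),s(330,92),s(282,100),s(205,114),s(165,126),s(82,140)]
F=tri(A,B);print(F)
m=(F[::2]+F[1::2])/2;print("feet",m)
b=tri([t(88,145),t(196,157),t(303,168)],[s(587,221),s(430,237),s(274,253)]);print("bolts",b)
d=b-m;print(d,"yaw",np.arctan2(d[:,1],d[:,0]),"slope",np.degrees(np.arctan2(d[:,2],np.hypot(d[:,0],d[:,1]))),np.linalg.norm(d,axis=1))
e=m[0]-m[2];print("yaw across",np.arctan2(-e[0],e[1]))
print("cam",[ -C[n]["R"].T@C[n]["t"] for n in C])
for n,(a,bb) in {"can base?":((304,186),(336,215)),"pipe top":((380.5,252),(249,224))}.items(): print(n,tri(a,bb))
E
```

```text
med [ 0.6272 -0.1629  0.0313] [ 0.6271 -0.164 ] 0.10434490166904688 yaw 1.5369945620855876
long [ 0.4588 -0.09    0.031 ] [ 0.4586 -0.0916] 0.1352096161555882 yaw 1.42743875815434
short [ 0.5652 -0.3863  0.0303] [ 0.5652 -0.3888] 0.07580326731891444 yaw 0.9960433349781894
[[0.5097 0.3061 0.0274]
 [0.513  0.2584 0.0266]
 [0.5139 0.2322 0.0252]
 [0.5187 0.1823 0.0267]
 [0.5205 0.1585 0.022 ]
 [0.5249 0.108  0.0236]]
feet [[0.5114 0.2823 0.027 ]
 [0.5163 0.2072 0.026 ]
 [0.5227 0.1332 0.0228]]
bolts [[0.7353 0.2973 0.1908]
 [0.7284 0.2223 0.1831]
 [0.722  0.147  0.176 ]]
[[0.224  0.015  0.1638]
 [0.2121 0.015  0.1571]
 [0.1993 0.0138 0.1532]] yaw [0.067  0.0707 0.069 ] slope [36.1176 36.4619 37.4976] [0.2779 0.2644 0.2518]
yaw across 0.07592064585893742
cam [array([ 0.4188, -0.0631,  1.452 ]), array([ 1.3602, -0.1816,  1.1314])]
can base? [[ 0.637  -0.0327  0.2226]]
pipe top [[ 0.5106 -0.2049  0.067 ]]
```

```bash
cat >> h.py <<'E'
def go(p,close):
    """tool-frame shift and the two turns that bring the TCP to p with closing axis at world angle close"""
    s=arm.get_state();R=Ro.from_rotvec(s["ee_rot"]).as_matrix()
    d=R.T@(np.array(p)-s["ee_pos"]);a=np.arctan2(R[1,1],R[0,1])
    th=-((close-a+np.pi/2)%np.pi-np.pi/2)
    print("t %.2f d"%s["time_s"],d.round(4),"turn %.3f or %.3f"%(th,th-np.sign(th)*np.pi),"q",np.round(s["q"],2),"tool x,y,z",R.T.round(2).tolist())
YAW=.07;S,Cc=np.sin(np.radians(28)),np.cos(np.radians(28))
FOOT={"short":(.5116,.2814,.029),"med":(.5168,.2076,.029),"long":(.522,.1338,.029)}
ux=np.array([np.cos(YAW)*Cc,np.sin(YAW)*Cc,S]);uz=np.array([-np.cos(YAW)*S,-np.sin(YAW)*S,Cc])
def row(k,s,h): return np.array(FOOT[k])+s*ux+h*uz
E
python3 -c "
from h import *
go((.4585,-.0915,.2),1.427+np.pi/2)
for k,L in (('long',.135),('med',.105),('short',.075)): print(k,row(k,L/2+.006,.0175))"
```

```text
t 0.10 d [-0.4506 -0.4246  0.0188] turn 1.247 or -1.895 q [ 0.89  0.38  1.3   0.    1.46 -0.22] tool x,y,z [[-0.89, 0.45, 0.0], [0.45, 0.89, -0.0], [-0.0, -0.0, -1.0]]
long [0.57854208 0.13776442 0.07895774]
med [0.56013031 0.21063809 0.07191567]
short [0.54171853 0.28351175 0.0648736 ]
```

The rows are not in the units I measure in: shifts go in units of 25 mm and turns go in units of 0.05 rad. I convert before sending: -0.2253 m is -9.012, -0.2123 m is -8.492, 0.62 rad is 12.4.

```bash
echo '[[0.06,-9.012,-8.492,0,12.4],[0.06,-9.012,-8.492,0,12.4],[0.06,-9.012,-8.492,0,12.4],[0.06,-9.012,-8.492,0,12.4],[0.06,-9.012,-8.492,0,12.4],[0.06,-9.012,-8.492,0,12.4],[0.06,-9.012,-8.492,0,12.4],[0.06,-9.012,-8.492,0,12.4]]' > next.json && python3 inch.py next.json 60; python3 -c "
from h import *
go((.4585,-.0915,.10),1.427+np.pi/2)"
```

```text
time_s: 0.77
ee_pos: [0.3541, 0.1964, 0.2188]
ee_rot: [1.629, 2.686, -0.001]
contact_force: [-0.3, 0.1, 0.4]
finger_gap: 0.0595
finger_force: 0.0
t 0.77 d [-0.3035 -0.0404  0.1191] turn 0.624 or -2.517 q [ 0.21  0.12  1.66 -0.    1.36 -0.27] tool x,y,z [[-0.46, 0.89, -0.0], [0.89, 0.46, -0.0], [-0.0, -0.0, -1.0]]
```

To row units: -0.3035 m is -12.14, 0.1 m is 4, 0.624 rad is 12.48.

```bash
echo '[[0.06,-12.14,-1.616,4,12.48],[0.06,-12.14,-1.616,4,12.48],[0.06,-12.14,-1.616,4,12.48],[0.06,-12.14,-1.616,4,12.48],[0.06,-12.14,-1.616,4,12.48],[0.06,-12.14,-1.616,4,12.48],[0.06,-12.14,-1.616,4,12.48],[0.06,-12.14,-1.616,4,12.48],[0.06,-12.14,-1.616,4,12.48],[0.06,-12.14,-1.616,4,12.48]]' > next.json && python3 inch.py next.json; python3 -c "
from h import *
go((.4585,-.0915,.037),1.427+np.pi/2)"
```

```text
time_s: 1.6
ee_pos: [0.4583, -0.0887, 0.1181]
ee_rot: [-2.374, -2.055, 0.001]
contact_force: [-0.1, 0.1, -0.5]
finger_gap: 0.0598
finger_force: 0.0
t 1.60 d [-0.0028  0.0007  0.0811] turn 0.000 or -3.141 q [-0.45  0.35  1.68  0.    1.12 -0.3 ] tool x,y,z [[0.14, 0.99, 0.0], [0.99, -0.14, -0.0], [-0.0, 0.0, -1.0]]
```

To row units: 0.081 m is 3.24, 0.065 m is 2.6.

```bash
echo '[[0.06,-0.08,0.04,1.6,0],[0.06,-0.08,0.04,2.6,0],[0.06,-0.08,0.04,3.24,0],[0.06,-0.08,0.04,3.24,0],[0.03,-0.08,0.04,3.24,0],[0.03,-0.08,0.04,3.24,0],[0.03,-0.08,0.04,3.24,0],[0.03,-0.08,0.04,3.24,0],[0.03,-0.08,0.04,3.24,0]]' > next.json && python3 inch.py next.json 40
```

```text
time_s: 2.35
ee_pos: [0.4596, -0.0899, 0.0387]
ee_rot: [2.371, 2.059, 0.001]
contact_force: [-0.2, -0.4, -0.3]
finger_gap: 0.03
finger_force: 0.0
```

Run:
```python
from h import *
s=arm.get_state();print(s["finger_gap"],s["finger_force"],s["ee_pos"])
a=arm.grab_frame("side")[150:290,200:400];b=arm.grab_frame("top")[200:340,260:460]
cv2.imwrite("pics/v1.png",cv2.convertScaleAbs(np.hstack([cv2.resize(x,None,fx=2,fy=2,interpolation=3) for x in(a,b)]),alpha=1.5))
```

```text
0.03002201913313642 0.0 [ 0.4595632  -0.08987532  0.03869827]
```

View pics/v1.png

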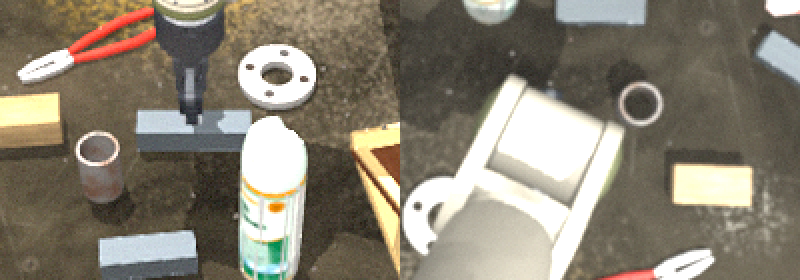

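Run:
```python
from h import *
for z in(.0137,.025,.035,.0387,.05): print(z,proj("side",[.4596,-.0899,z]),proj("top",[.4596,-.0899,z]))
a=arm.grab_frame("side")[150:250,240:360]
cv2.imwrite("pics/v2.png",cv2.convertScaleAbs(cv2.resize(a,None,fx=6,fy=6,interpolation=2),alpha=1.6))
```

```text
0.0137 [296.74802645 215.70569477] [329.50819903 274.95949245]
0.025 [296.64551366 212.70784036] [329.59711141 274.82311923]
0.035 [296.55371378 210.02327117] [329.67697414 274.7006263 ]
0.0387 [296.51948706 209.02235485] [329.70680893 274.6548659 ]
0.05 [296.41407256 205.93964345] [329.7988979  274.51362045]
```

View pics/v2.png

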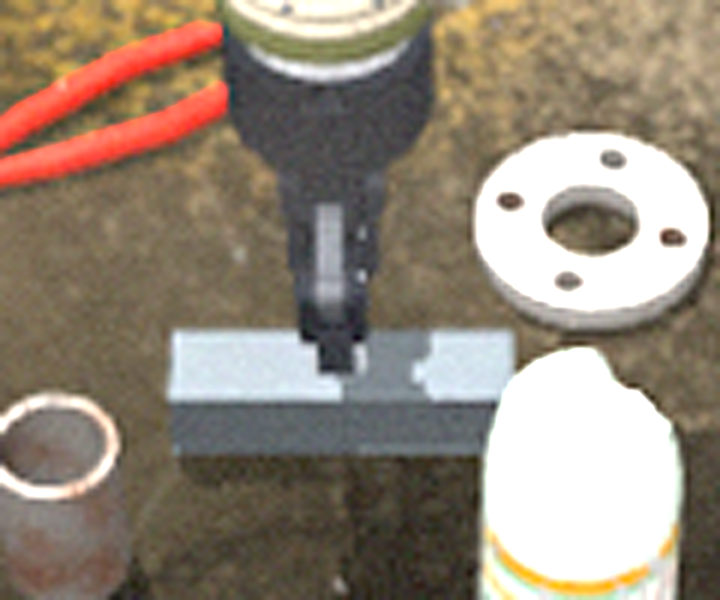

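The gap reads 30 mm with no force, and the fingertips stand just above the tube's top face at about (296,211), so the fingers are higher than expected. I'll open, go lower in small steps, and watch force and gap.

```bash
echo '[[0.06,0,0,0,0],[0.06,0,0,0,0],[0.06,0,0,0,0],[0.06,0,0,0,0],[0.06,0,0,0.24,0],[0.06,0,0,0.48,0],[0.06,0,0,0.48,0]]' > next.json && python3 inch.py next.json 40;  echo '[[0.03,0,0,0,0],[0.03,0,0,0,0],[0.03,0,0,0,0],[0.03,0,0,0,0],[0.03,0,0,0,0]]' > next.json && python3 inch.py next.json
```

```text
time_s: 3.08
ee_pos: [0.4586, -0.0896, 0.0247]
ee_rot: [-2.371, -2.058, 0.001]
contact_force: [-0.9, 0.4, -0.1]
finger_gap: 0.06
finger_force: 0.0
time_s: 3.5
ee_pos: [0.4593, -0.0899, 0.026]
ee_rot: [2.372, 2.059, 0.0]
contact_force: [-0.9, -0.1, -1.1]
finger_gap: 0.0301
finger_force: 0.0
```

Run:
```python
from h import *
g=cv2.cvtColor(arm.grab_frame("side"),6);b=cv2.cvtColor(cv2.imread("pics/side0.png"),6)
print("now");print(g[198:232:1,284:312:2]);print("before",b[198:232:2,296])
s=arm.get_state();print(s["ee_pos"],s["q"],s["contact_force"])
for x in(.4436,.4746,.48): print(x,[proj("side",[x,-.09,z])[1].round(1) for z in(0,.01,.02,.03,.04)])
```

```text
now
[[ 62  65  48  57  74 112 108  63  62  48  68  63  72  73]
 [ 61  66  54  62  72 103  97  67  64  52  65  61  71  70]
 [ 63  65  63  43  60  95  90  49  47  62  65  64  66  64]
 [ 64  65  54  56  75 116 110  55  56  60  62  63  59  61]
 [ 64  62  59  57  74 115 111  55  53  58  58  61  60  60]
 [ 73  67  62  42  57  86  85  44  43  54  63  59  59  56]
 [ 75  77  75  34  47  65  65  32  29  62  69  57  60  62]
 [118 120 116  26  31  54  53  30  33  76  81  78  75  86]
 [140 143 145  19  35  54  44  27  41  90  88  84  85 103]
 [138 135 142  19  30  34  38  21  34  84  85  86  85 122]
 [140 137 143  30  33  35  35  35  29  88  84  83 118 138]
 [140 140 140  50  32  47  49  37  34  89  84  81 147 137]
 [141 139 142  92  55  38  36  36  60  84  88  85 145 140]
 [139 141 142 125 105  31  33  48 108  87  85  84 132 140]
 [142 140 138 142 129  30  45  51 133  85  85  82  94 142]
 [141 140 138 141 128  33  40  52 132  83  81  84  84 126]
 [139 142 142 147 123  34  33  44 133  82  82  86  85 102]
 [145 137 149 145 129  64  66  76 116  94  91  90  91 107]
 [115 114 112 113 105  78  79  93 
[... 769 characters left out ...]
7  45  41  39  34  30]
 [ 48  45  36  42  40  45  35  33  33  38  47  35  39  36]
 [ 46  50  42  47  47  50  42  33  36  31  41  31  36  34]]
before [ 58  62  59  74 142 138 143 139 143 122  63  64  67  65  48  50  42]
[ 0.45930606 -0.08988782  0.02604387] [-4.47024945e-01  4.93770421e-01  1.78866769e+00 -2.05177748e-05
  8.58851571e-01 -3.05992525e-01] [-0.33130049  0.02297323  0.06687246]
0.4436 [np.float64(214.2), np.float64(211.6), np.float64(208.9), np.float64(206.2), np.float64(203.5)]
0.4746 [np.float64(224.1), np.float64(221.5), np.float64(218.9), np.float64(216.3), np.float64(213.6)]
0.48 [np.float64(225.9), np.float64(223.3), np.float64(220.7), np.float64(218.0), np.float64(215.3)]
```

```bash
python3 - <<'E'
from h import *
for z in(.19,.219,.3): print(proj("top",[.2478,.4907,z]),proj("side",[.2478,.4907,z]))
# base axis
print(proj("top",[0,0,.1]),proj("side",[0,0,0]))
E
echo '[[0.06,0,0,0,0],[0.06,0,0,0,0],[0.06,0,0,0,0],[0.06,0,0,0,0]]' > next.json && python3 inch.py next.json 40;  echo '[[0.06,0,0,0.08,0],[0.06,0,0,0.16,0],[0.06,0,0,0.24,0]]' > next.json && python3 inch.py next.json
```

```text
[ 47.97683751 376.75096138] [518.67460905  77.78103234]
[ 41.51769145 378.77085817] [521.92703285  68.05318086]
[ 21.72421117 384.96065274] [531.58164393  39.17667877]
[289.37557618 487.32760165] [307.44855418  92.2960124 ]
time_s: 3.88
ee_pos: [0.4593, -0.0899, 0.026]
ee_rot: [2.372, 2.059, 0.0]
contact_force: [-0.4, -0.7, 0.5]
finger_gap: 0.06
finger_force: 0.0
time_s: 4.13
ee_pos: [0.4592, -0.0898, 0.0197]
ee_rot: [-2.372, -2.059, 0.0]
contact_force: [0.3, -1.2, -0.1]
finger_gap: 0.0602
finger_force: 0.0
```
TCP z=.0197 with no contact; tips nominal at -0.005. Table not touched. (open 60 swings back e.g. 8mm.) So tip offset: at opening 60 tips maybe 25-... hmm. So either z reading bias ~ +, i.e. true z is higher by ~1-2 cm. Start picture: gripper fingers in side0 at around (505-570, 30-70): fingertips (~(508,55),(560,55))? Prediction tip z=.19 row 78. In side0, claw's fingertips at rows ~55-60 (visible "(510,50)"). So real tip ≈ z .19+ (20px*~3.3mm)=~.25?? I could detect. Actually gripper open 85mm swing. So real gripper appears higher than reported, or cameras' z off by... tubes 4 mm low only, and base (0,0,0) at (307,92): base disc centre in image approx (307,93). Good. So cameras fine; the reported ee_pos z is off (TCP true ~ +30-40 mm?). Maybe finger tip shorter than said. Either way, measure: just continue down until contact gives tips. Actually use tip visual: at TCP .026 closed-30, near finger tip outside x? z≈.037 (x .477). So tip ≈ TCP+.011, versus nominal TCP-.021ish. offset ≈ 32 mm. So for tip at real z=.012, TCP reading ≈ .001. Hmm, real tip measured with bias -4 → .041; TCP reading → about -.003. Use finger feedback: lower stepwise until closing at 36 registers force. Is the xy then biased too? Column y ok. x unknown due to ray ambiguity: a z offset and x offset can't separate from side view only; top view is blocked by arm. In start image could triangulate the gripper in both views. E.g. could be offset in x rather than z: tip really at x=?.. Ray: tip (near finger) row 215: z=.001 → x≈.447. Means TCP x true=.447-.02=.43 — then fingers both behind tube but tube would occlude. Not.

To row units: 0.003 m is 0.12, 0.009 m is 0.36.

```bash
echo '[[0.06,0,0,0.12,0],[0.06,0,0,0.24,0],[0.06,0,0,0.36,0],[0.06,0,0,0.36,0]]' > next.json && python3 inch.py next.json ;  echo '[[0.03,0,0,0,0],[0.03,0,0,0,0],[0.03,0,0,0,0],[0.03,0,0,0,0],[0.03,0,0,0,0]]' > next.json && python3 inch.py next.json
```

Run:
```python
from h import *
g=cv2.cvtColor(arm.grab_frame("side"),6)
print(g[200:234,286:308:2])
```

```text
time_s: 4.47
ee_pos: [0.459, -0.0897, 0.0103]
ee_rot: [-2.372, -2.059, 0.001]
contact_force: [0.1, 0.4, -0.0]
finger_gap: 0.0603
finger_force: 0.0
time_s: 4.88
ee_pos: [0.4596, -0.09, 0.0113]
ee_rot: [2.372, 2.059, 0.001]
contact_force: [-0.5, 0.1, 4.4]
finger_gap: 0.0338
finger_force: 41.0
[[ 64  48  33  59 108 103  45  47  43  66  63]
 [ 61  53  44  60 107 101  39  36  41  69  67]
 [ 67  48  47  54 108 102  38  41  44  61  63]
 [ 67  56  52  61 104  95  48  50  44  59  55]
 [108 109  50  64  95  89  54  51  70  78  69]
 [142 136  52  66 107 112  50  51  87  85  82]
 [139 126  53  77 113 112  52  54  85  82 114]
 [139 132  38  60  95  92  44  45  82  83 133]
 [141 144  32  40  74  72  31  43  73  84  95]
 [139 144  17  33  59  60  26  26  82  84  81]
 [142 146  34  35  54  59  12  36  89  85  86]
 [139 144  53  29  41  40  22  36  90  89  85]
 [141 141  41  29  30  41  31  34  88  85  87]
 [142 146  40  33  45  47  37  28  87  85  87]
 [147 149  66  24  43  46  38  22  88  81  88]
 [119 121  75  74  31  39  34  81  95  97  93]
 [ 68  63  73 119  36  35  48 126  89  88  89]
 [ 61  57  61 133  35  40  54 132  58  59  63]
 [ 62  67  61 134  31  42  53 132  63  67  64]
 [ 62  63  60 119  26  39  51 115  60  64  63]
 [ 66  61  62  85  47  53  59  80  65  67  64]
 [ 59  63  60  63  69  65  62  62  62  60  64]
 [ 62  60  62  61  63  64  67  65  62  66  63]
 [ 67  69  68  68  65  71  71  70  68  66  71]
 [ 59  63  58  60  59  62  61  61  61  62  60]
 [ 41  39  35  38  41  36  41  42  44  39  34]
 [ 33  43  36  46  36  50  40  41  39  42  30]
 [ 38  45  36  39  45  50  39  45  40  42  42]
 [ 35  40  30  38  48  47  39  41  46  47  42]
 [ 39  38  27  30  43  49  34  37  48  47  35]
 [ 46  47  45  46  44  39  27  32  40  52  31]
 [ 50  47  45  47  43  45  35  36  39  44  32]
 [ 49  48  43  44  46  45  32  38  28  39  39]
 [ 54  48  44  47  44  37  32  45  36  50  35]]
```

Gripped, but only about 8 mm deep. The tips sit about 16 mm above the reported TCP z, so I'll regrip 12 mm lower.

```bash
echo '[[0.06,0,0,0,0],[0.06,0,0,0,0],[0.06,0,0,0,0],[0.06,0,0,0.16,0],[0.06,0,0,0.32,0],[0.06,0,0,0.48,0],[0.06,0,0,0.48,0]]' > next.json && python3 inch.py next.json ;  echo '[[0.03,0,0,0,0],[0.03,0,0,0,0],[0.03,0,0,0,0],[0.03,0,0,0,0],[0.03,0,0,0,0]]' > next.json && python3 inch.py next.json
python3 - <<'E'
from h import *
g=cv2.cvtColor(arm.grab_frame("side"),6)
print(g[214:230,286:308:2])
E
```

```text
time_s: 5.52
ee_pos: [0.4588, -0.0897, -0.002]
ee_rot: [-2.371, -2.058, 0.001]
contact_force: [-0.5, -0.2, 1.1]
finger_gap: 0.0601
finger_force: 0.0
time_s: 5.93
ee_pos: [0.4594, -0.0899, -0.0009]
ee_rot: [2.372, 2.059, 0.0]
contact_force: [0.8, -1.1, 1.1]
finger_gap: 0.0345
finger_force: 40.8
[[147 151  67  32  45  50  27  41  90  84  84]
 [136 133  67  27  32  33  28  34  89  92  92]
 [ 82  85  38  33  41  39  41  28  76  85  82]
 [ 59  59  42  31  52  46  43  31  55  63  56]
 [ 60  61  49  44  33  39  36  45  59  58  60]
 [ 61  61  57 100  35  40  39 102  63  58  62]
 [ 62  65  57 136  30  40  46 137  67  66  59]
 [ 61  65  56 135  31  40  42 136  58  65  63]
 [ 60  64  62 123  31  42  40 134  61  59  67]
 [ 66  71  65  93  47  52  52 109  67  67  72]
 [ 57  59  58  63  52  53  56  58  56  56  65]
 [ 33  33  33  41  37  43  45  45  38  38  27]
 [ 40  39  31  43  39  49  48  44  44  49  37]
 [ 31  28  35  39  45  47  40  38  41  47  38]
 [ 32  38  37  40  47  49  35  42  38  43  44]
 [ 41  39  33  31  40  45  33  39  41  45  32]]
```

```bash
echo '[[0.03,0,0,-1.2,0],[0.03,0,0,-2.8,0],[0.03,0,0,-4.4,0],[0.03,0,0,-6,0],[0.03,0,0,-7.6,0],[0.03,0,0,-7.6,0]]' > next.json && python3 inch.py next.json
python3 - <<'E'
from h import *
p=row("long",.0735,.0175);go((p[0],p[1],.2),.07+np.pi/2)
E
```

```text
time_s: 6.48
ee_pos: [0.4616, -0.0908, 0.1957]
ee_rot: [2.363, 2.052, 0.008]
contact_force: [1.4, -0.7, -2.4]
finger_gap: 0.0344
finger_force: 42.0
t 6.48 d [ 0.2427  0.0838 -0.0043] turn 1.360 or -1.781 q [-0.45  0.26  1.56 -0.    1.32 -0.31] tool x,y,z [[0.14, 0.99, -0.0], [0.99, -0.14, 0.01], [0.01, -0.01, -1.0]]
```

To row units: 0.23 m is 9.2, 0.218 m is 8.72, 1.2 rad is 24.

```bash
echo '[[0.03,0.96,0.32,0,2.4],[0.03,1.92,0.64,0,4.8],[0.03,2.92,1,0,7.2],[0.03,3.88,1.32,0,9.6],[0.03,4.84,1.68,0,12],[0.03,5.8,2,0,14.4],[0.03,6.8,2.32,0,16.8],[0.03,7.76,2.68,0,19.2],[0.03,8.72,3.04,0,21.6],[0.03,9.2,3.2,0,24]]' > next.json && python3 inch.py next.json;echo '[[0.03,0,0,0,2],[0.03,0,0,0,3.2],[0.03,0,0,0,3.2],[0.03,0,0,0,3.2]]' > next.json && python3 inch.py next.json
python3 - <<'E'
from h import *
p=row("long",.0735,.0175);print(p);go((p[0],p[1],.1),.07+np.pi/2)
im=arm.grab_frame("side")[110:330,300:560];cv2.imwrite("pics/v3.png",cv2.convertScaleAbs(cv2.resize(im,None,fx=3,fy=2.7,interpolation=2),alpha=1.3))
E
```

```text
time_s: 7.32
ee_pos: [0.5711, 0.1289, 0.1874]
ee_rot: [-3.121, -0.353, 0.003]
contact_force: [-1.4, -0.3, -4.8]
finger_gap: 0.0338
finger_force: 41.9
time_s: 7.65
ee_pos: [0.5703, 0.1266, 0.188]
ee_rot: [3.14, 0.113, -0.003]
contact_force: [0.3, 0.8, -1.9]
finger_gap: 0.0341
finger_force: 41.9
[0.57854208 0.13776442 0.07895774]
t 7.65 d [ 0.0091 -0.0106  0.0879] turn 0.002 or -3.140 q [ 0.02  0.46  1.25 -0.    1.43  1.51] tool x,y,z [[1.0, 0.07, -0.0], [0.07, -1.0, -0.0], [-0.0, -0.0, -1.0]]
```

View pics/v3.png

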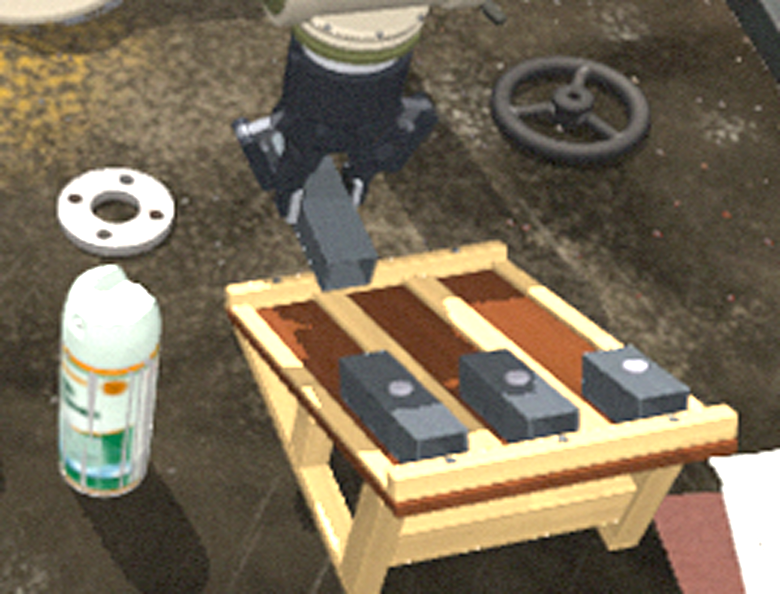

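The tube pivoted in the grip so its rear (uphill) end hangs down, in the picture from (325,160) to (345,285). Half a turn puts the droop in the same sense as the slope.

The rows are not in the units I measure in: shifts go in units of 25 mm and turns go in units of 0.05 rad. I convert before sending: -0.01 m is -0.4, 0.008 m is 0.32, -1.05 rad is -21.

```bash
echo '[[0.03,0.16,-0.2,0,-2.4],[0.03,0.32,-0.4,0,-4.8],[0.03,0.32,-0.4,0,-7.2],[0.03,0.32,-0.4,0,-9.6],[0.03,0.32,-0.4,0,-12],[0.03,0.32,-0.4,0,-14.4],[0.03,0.32,-0.4,0,-16.8],[0.03,0.32,-0.4,0,-19.2],[0.03,0.32,-0.4,0,-21],[0.03,0.32,-0.4,0,-21]]' > next.json && python3 inch.py next.json | head -1; echo '[[0.03,0,0,0,-2.4],[0.03,0,0,0,-4.8],[0.03,0,0,0,-7.2],[0.03,0,0,0,-9.6],[0.03,0,0,0,-12],[0.03,0,0,0,-14.4],[0.03,0,0,0,-16.8],[0.03,0,0,0,-19.2],[0.03,0,0,0,-21],[0.03,0,0,0,-21]]' > next.json && python3 inch.py next.json |head -1;  echo '[[0.03,0,0,0,-2.4],[0.03,0,0,0,-4.8],[0.03,0,0,0,-7.2],[0.03,0,0,0,-9.6],[0.03,0,0,0,-12],[0.03,0,0,0,-14.4],[0.03,0,0,0,-16.8],[0.03,0,0,0,-19.2],[0.03,0,0,0,-20.8],[0.03,0,0,0,-20.8]]' > next.json && python3 inch.py next.json;python3 - <<'E'
from h import *
p=row("long",.0735,.0175);go((p[0],p[1],.1),.07+np.pi/2)
im=arm.grab_frame("side");cv2.imwrite("pics/w4.png",im);g=cv2.cvtColor(im,6)
print(g[160:240:2,400:440:2])
E
```

```text
time_s: 8.53
time_s: 9.37
time_s: 10.2
ee_pos: [0.578, 0.137, 0.1888]
ee_rot: [0.105, -3.14, 0.0]
contact_force: [0.6, 0.0, -3.3]
finger_gap: 0.0343
finger_force: 42.0
t 10.20 d [-0.0006  0.0007  0.0888] turn -0.003 or 3.138 q [ 0.03  0.48  1.22 -0.    1.44 -1.6 ] tool x,y,z [[-1.0, -0.07, 0.0], [-0.07, 1.0, -0.0], [-0.0, -0.0, -1.0]]
[[ 31  38  37  32  36  39  45  45  37  33  35  36  32  36  38  33  35  38
   44  40]
 [ 61  34  37  41  40  41  39  34  34  33  32  38  28  38  38  36  40  29
   35  36]
 [ 70  39  31  32  37  37  42  35  38  37  31  34  35  35  35  34  41  36
   33  35]
 [ 68  34  41  31  35  35  27  35  38  37  33  37  37  39  39  39  50  45
   46  39]
 [ 33  42  47  37  37  38  40  35  35  39  40  30  37  38  39  41  44  40
   43  44]
 [ 36  34  27  38  40  38  35  80  75  73  56  42  33  36  37  34  51  44
   41  42]
 [ 40  37  39  37  34  38  53  84  83  89  73  51  38  36  35  39  39  38
   35  33]
 [ 44  37  35  36  43  34  79  83  82  63  37  31  30  32  35  40  33  38
   36  38]
 [ 39  45  37  31  35  70  78  79  82  79  26  34  34  33  34  37  42  47
   48  52
[... 1937 characters left out ...]
  55  53
   54  53]
 [ 56  50  55  58 120 161 163 156 152 150 106  52  56  53  56  60  52  55
   55  57]
 [ 59  56  55  55  59 119 162 159 155 153 151  86  53  56  52  57  52  52
   60  58]
 [ 57  58  55  53  53  61 127 160 163 152 153 149  83  52  57  51  53  56
   52  55]
 [ 92  79  56  55  50  55  72 140 160 158 153 153 149  74  61  56  54  54
   58  58]
 [ 96  80  79  55  60  59  57  77 136 161 153 150 149 148  70  55  53  51
   54  52]
 [ 93  87  58  59  57  59  58  57  84 143 159 154 152 148 151  64  53  54
   53  55]
 [ 95  96  74  53  58  59  63  59  55  85 142 158 153 151 150 157  64  52
   53  55]
 [ 99  93  92  57  58  56  56  53  62  53 101 147 158 155 148 153 157  54
   57  55]]
```

Run:
```python
from h import *
u=np.array([np.cos(.07),np.sin(.07),0]);v=np.array([-u[1],u[0],0])
c=np.array([.578,.137,.205])
for pit in(-30,-15,0,15,28):
    a=np.radians(pit);d=u*np.cos(a)+[0,0,np.sin(a)];n=-u*np.sin(a)+np.array([0,0,np.cos(a)])
    print(pit,[proj("side",c+i*.0675*d+j*.0175*v+k*.0175*n).round(0).astype(int).tolist() for i,j,k in[(1,-1,1),(1,1,1),(1,1,-1),(1,-1,-1),(-1,-1,1),(-1,1,1)]])
```

```text
-30 [[413, 221], [429, 218], [424, 221], [408, 224], [399, 157], [416, 154]]
-15 [[414, 217], [431, 214], [427, 221], [411, 224], [397, 158], [413, 155]]
0 [[415, 210], [432, 207], [429, 218], [413, 221], [395, 161], [411, 159]]
15 [[415, 202], [432, 199], [431, 213], [414, 216], [394, 166], [409, 164]]
28 [[415, 194], [432, 191], [432, 207], [415, 210], [393, 172], [409, 170]]
```

The end face's height in the image shows the tube is actually level in the grip, and the earlier droop was perspective. Pushing the uphill end onto the slope under a light grip will tilt it. I'll lower now.

To row units: 0.08 m is 3.2, 0.06 m is 2.4.

```bash
echo '[[0.03,0,0.08,1.2,0],[0.03,0,0.08,2.4,0],[0.03,0,0.08,3.2,0],[0.03,0,0.08,3.2,0]]' > next.json && python3 inch.py next.json 20; echo '[[0.03,0,0,0.16,0],[0.03,0,0,0.32,0],[0.03,0,0,0.48,0],[0.03,0,0,0.64,0],[0.03,0,0,0.8,0],[0.03,0,0,0.96,0],[0.03,0,0,0.96,0]]' > next.json && python3 inch.py next.json
```

```text
time_s: 10.58
ee_pos: [0.5757, 0.139, 0.1047]
ee_rot: [0.099, -3.132, 0.0]
contact_force: [-0.9, -0.5, -2.8]
finger_gap: 0.0342
finger_force: 41.8
time_s: 11.17
ee_pos: [0.5768, 0.1391, 0.0851]
ee_rot: [0.107, -3.138, 0.001]
contact_force: [-7.7, -1.1, 4.1]
finger_gap: 0.0341
finger_force: 43.4
```

To row units: 0.015 m is 0.6, 0.012 m is 0.48.

```bash
echo '[[0.03,0,0,0.16,0],[0.03,0,0,0.32,0],[0.03,0,0,0.48,0],[0.03,0,0,0.6,0],[0.03,0,0,0.6,0]]' > next.json && python3 inch.py next.json 20; echo '[[0.03,0,0,0.08,0],[0.03,0,0,0.16,0],[0.03,0,0,0.24,0],[0.03,0,0,0.24,0],[0.03,0,0,0.24,0]]' > next.json && python3 inch.py next.json 20
python3 - <<'E'
from h import *
im=arm.grab_frame("side");cv2.imwrite("pics/w5.png",im);g=cv2.cvtColor(im,6)
print(g[200:256:2,406:446:2])
u=np.array([np.cos(.07),np.sin(.07),0]);v=np.array([-u[1],u[0],0])
for s in (.067,.0735,.08):
  print([proj("side",row("long",s+.0675,h)+j*.0175*v).round(0).astype(int).tolist() for j,h in[(-1,.035),(1,.035),(1,0),(-1,0)]])
E
```

```text
time_s: 11.58
ee_pos: [0.5758, 0.139, 0.0697]
ee_rot: [0.107, -3.135, 0.001]
contact_force: [-9.9, -1.8, 2.8]
finger_gap: 0.034
finger_force: 45.8
time_s: 12.0
ee_pos: [0.5765, 0.1391, 0.0642]
ee_rot: [0.107, -3.137, 0.0]
contact_force: [-8.2, -0.9, 2.5]
finger_gap: 0.0344
finger_force: 46.8
[[ 41  34  38  39  41  37  35  37  37  34  30  40  43  55  87  27  37  58
   62  62]
 [ 45  44  39  37  27  33  39  38  32  37  33  34  39  39  40  33  40  87
   58 126]
 [ 36  31  41  33  33  32  30  34  37  42  38  44  34  37  38  44 143 179
  155 152]
 [ 36  36  28  36  33  34  38  39  38  46  42  55  28  36  32 125 173 164
  177 187]
 [ 35  26  36  57  56  36  34  35  32  48  48  42  38  36 101 181 173 172
  175 174]
 [ 48 102 155 155 128  35  35  37  36  43  37  43  39  62 180 177 182 180
  181 183]
 [ 71  79 176 183  50  36  35  36  27  31  30  36  44 174 176 181 141 167
  152 158]
 [ 72  72  99 132  35  31  39  39  48 141 146 111 162 178 140 151 161 154
  152 155]
 [ 69  67  66  47  32  61  29  38  98 149 145 103  54  42  54 112 152 161
  153 155]
 [ 67  67  68  68  28  80 122  34  54  51 
[... 1020 characters left out ...]
 70  64  78 140 155 151  55  53
   57  56]
 [ 67  72  66  67  64  65  72  71  65  71  73  69  65  72 146 158 135  54
   52  61]
 [ 52  76  80  83  56  70  73  64  66  71  65  69  68  66  72 152 153 132
   51  55]
 [ 60  69  58  51  54  50  69  69  65  72  69  72  65  69  59  77 151 158
  121  54]
 [ 55  62  57  57  55  61  52  70  72  66  91  94 114 123 122 116 130 151
  144 112]
 [108  52  62  56  51  56  58  65 122 122 113 105 211 225 227 203 113 127
  147 144]
 [155 109  50  51  55  50  52  50  74 120 110 104 170 214 219 181 116 118
  129 144]]
[[406, 232], [422, 229], [422, 244], [407, 247]]
[[407, 233], [423, 231], [423, 245], [408, 248]]
[[408, 235], [424, 232], [424, 247], [409, 250]]
```

To row units: 0.003 m is 0.12, 0.002 m is 0.08.

```bash
echo '[[0.03,0,0,0.08,0],[0.03,0,0,0.12,0],[0.03,0,0,0.12,0]]' > next.json && python3 inch.py next.json 20; echo '[[0.03,0,0,0.08,0],[0.03,0,0,0.12,0],[0.03,0,0,0.12,0]]' > next.json && python3 inch.py next.json 20
```

```text
time_s: 12.3
ee_pos: [0.5768, 0.1391, 0.0614]
ee_rot: [0.107, -3.138, 0.0]
contact_force: [-9.4, -1.1, 4.2]
finger_gap: 0.0344
finger_force: 47.6
time_s: 12.55
ee_pos: [0.5771, 0.1391, 0.0587]
ee_rot: [0.107, -3.139, 0.0]
contact_force: [-7.4, -2.0, 4.6]
finger_gap: 0.0339
finger_force: 48.4
```

To row units: 0.003 m is 0.12, 0.002 m is 0.08.

```bash
echo '[[0.03,0,0,0.08,0],[0.03,0,0,0.12,0],[0.03,0,0,0.12,0]]' > next.json && python3 inch.py next.json 20; echo '[[0.03,0,0,0.08,0],[0.03,0,0,0.12,0],[0.03,0,0,0.12,0]]' > next.json && python3 inch.py next.json 20;python3 - <<'E'
from h import *
im=arm.grab_frame("side");cv2.imwrite("pics/w6.png",im);g=cv2.cvtColor(im,6)
print(g[224:260:2,402:432:2])
im=arm.grab_frame("top");cv2.imwrite("pics/w6t.png",im);print(cv2.cvtColor(im,6)[205:245:3,215:252:3])
E
```

```text
time_s: 12.8
ee_pos: [0.5773, 0.1391, 0.0574]
ee_rot: [-0.107, 3.139, -0.001]
contact_force: [-12.8, -2.8, 18.2]
finger_gap: 0.0341
finger_force: 50.3
time_s: 13.05
ee_pos: [0.5774, 0.1391, 0.0573]
ee_rot: [-0.108, 3.137, -0.001]
contact_force: [-20.9, -4.9, 41.5]
finger_gap: 0.0345
finger_force: 53.2
[[ 71  69  71  68  67  69  67  80  40 109  56  59  51  55  51]
 [ 72  67  74  70  67  69  69  69  71 157  83  56  57  53  54]
 [ 59  70  67  69  66  69  67  70  70 109 155  85  57  59  54]
 [ 51  62  74  70  61  70  64  68  69  66 103 147  69  53  52]
 [ 55  55  71  65  66  79  78  82  76  74  89 151 152  70  53]
 [ 54  54  51  86  75  62  51  53  54  51  84 153 147 153  65]
 [ 55  49  47  79  64  64  64  61  51  55  83 159 154 150 159]
 [ 56  51  45  78  63  65  63  63  53  54  75 165 154 150 153]
 [ 58  53  45  80  63  63  64  61  58  58 101 109  98  67 141]
 [ 52  55  52  82  63  68  68  68  71  64  69  71  69  66  73]
 [ 52  61  60  90  64  66  64  68  68  68  70  67  67  73  70]
 [ 68  60  53  76  76  76  53  70  72  71  68  70  67  66  68]
 [149  61  56  67  61  55  54  47  69  66
[... 408 characters left out ...]
43 244 208 226 226 193 147 109  80  60]
 [244 244 245 244 245 229 226 226 177 135 110  75  72]
 [244 244 244 244 244 230 226 226 171 126 110  76  88]
 [240 240 241 239 239 225 225 226 165 114 106  97 167]
 [235 235 235 236 236 225 227 226 161 116 104 110  85]
 [229 227 228 229 227 221 225 225 158 116  94 116  50]
 [215 217 208 216 215 217 226 226 164 112 110 189 168]
 [117 118 120 116 114 217 226 226 167 115 169 238 212]
 [108 132 100  69  49 218 226 227 160 116 160 240 238]
 [162 138 126  77  83 223 226 227 142 115 126 240 236]
 [166 187 193 129 100 226 226 226 138 114 112 241 238]
 [219 225 229 237 238 227 225 227 135 117 111 237 238]
 [220 227 234 236 234 230 230 232 129 116 114 236 239]]
```

To row units: 0.006 m is 0.24, 0.004 m is 0.16.

```bash
echo '[[0.03,0,0,-0.08,0],[0.03,0,0,-0.14,0],[0.03,0.08,0,-0.1,0],[0.03,0.16,0,-0.06,0],[0.03,0.24,0,-0.02,0],[0.03,0.24,0,-0.02,0]]' > next.json && python3 inch.py next.json 20
python3 - <<'E'
from h import *
g=cv2.cvtColor(arm.grab_frame("side"),6)
print(g[224:252:2,402:432:2])
E
```

```text
time_s: 13.65
ee_pos: [0.5776, 0.1391, 0.0574]
ee_rot: [-0.106, 3.123, 0.001]
contact_force: [10.3, 1.7, 18.5]
finger_gap: 0.0344
finger_force: 50.2
[[ 66  69  74  70  69  73  72  78  44 114  57  54  54  53  56]
 [ 72  70  68  68  68  71  67  71  71 157  88  53  57  52  54]
 [ 65  68  70  64  67  69  69  69  66 107 154  90  57  52  53]
 [ 52  58  73  71  67  68  68  67  67  64 103 151  76  59  58]
 [ 57  53  70  67  73  77  77  77  79  70  82 153 152  68  56]
 [ 51  54  53  82  74  65  56  57  53  51  87 155 146 150  60]
 [ 51  53  53  78  62  68  64  56  59  51  84 158 151 153 160]
 [ 54  54  50  77  63  64  67  68  51  52  79 162 152 154 157]
 [ 56  52  49  74  66  63  65  64  60  58 101 109  93  72 141]
 [ 52  57  54  77  67  63  69  67  69  67  65  67  70  67  71]
 [ 53  57  52  95  67  63  60  67  68  67  67  71  72  67  69]
 [ 70  60  55  94  77  76  54  69  72  68  68  69  65  70  66]
 [145  62  57  70  52  55  53  52  68  69  68  63  71  92  91]
 [146 135  52  58  59  56  47  50  53  89 123 118 118 113 110]]
```

To row units: -0.004 m is -0.16, -0.002 m is -0.08.

```bash
echo '[[0.03,-0.16,0,-0.08,0],[0.03,-0.16,0,-0.08,0],[0.037,-0.16,0,-0.08,0],[0.04,-0.16,0,-0.08,0],[0.046,-0.16,0,-0.08,0],[0.05,-0.16,0,-0.08,0],[0.05,-0.16,0,-0.08,0]]' > next.json && python3 inch.py next.json 20; echo '[[0.05,0,0,-0.4,0],[0.05,0,0,-1.2,0],[0.055,0,0,-2.4,0],[0.06,0,0,-4,0],[0.06,0,0,-5.2,0],[0.06,1.2,0,-6,0],[0.06,2.8,0,-6.8,0],[0.06,4.4,0,-6.8,0],[0.06,6,0,-6.8,0],[0.06,6,0,-6.8,0]]' > next.json && python3 inch.py next.json;python3 - <<'E'
from h import *
g=cv2.cvtColor(arm.grab_frame("side"),6)
print(g[224:252:2,402:432:2])
go((.6266,-.1637,.15),1.537-np.pi/2)
E
```

```text
time_s: 14.28
ee_pos: [0.5759, 0.139, 0.0543]
ee_rot: [0.107, -3.14, 0.0]
contact_force: [0.7, -0.9, -1.0]
finger_gap: 0.05
finger_force: 0.0
time_s: 15.12
ee_pos: [0.419, 0.129, 0.2247]
ee_rot: [0.109, -3.136, -0.0]
contact_force: [1.1, 0.8, 1.0]
finger_gap: 0.0602
finger_force: 0.0
[[ 68  72  70  67  69  70  69  79 160 106  54  56  54  57  59]
 [ 74  67  68  69  67  67  71  70  98 155  85  58  59  50  51]
 [ 58  68  68  69  66  69  66  71  64 111 153  87  57  60  57]
 [ 53  63  70  72  76  67  71  69  67  61 112 150  77  55  57]
 [ 56  57  69  72  68  79  80  77  80  71  93 153 150  67  62]
 [ 51  54  53  83  79  63  56  52  52  53  88 154 148 153  66]
 [ 57  57  55  79  63  66  61  54  56  57  89 162 153 152 161]
 [ 57  54  55  76  67  63  64  65  51  51  76 163 156 152 156]
 [ 59  50  54  79  67  63  66  62  59  66 123 139 135 113 147]
 [ 57  55  49  80  62  66  99 105 118 116 111 116 112 112 120]
 [ 49  60  50  95  65  62  93 118 115 114 116 116 118 116 114]
 [ 94  58  58  75  77  75  60 119 120 115 112 114 114 120 118]
 [234  85  58  69  62  54  55  58 108 119 116 115 117 117 111]
 [232 231  95  81  53  54  56  59  60 112 118 113 115 115 111]]
t 15.17 d [-0.1831 -0.3059  0.0754] turn -1.468 or 1.673 q [ 0.03  0.19  1.56  0.    1.4  -1.61] tool x,y,z [[-1.0, -0.07, 0.0], [-0.07, 1.0, 0.0], [-0.0, 0.0, -1.0]]
```

```bash
echo '[[0.06,0.08,-1.2,0,2.4],[0.06,0.16,-2.4,0,4.8],[0.06,0.24,-3.6,0,7.2],[0.06,0.32,-4.8,0,9.6],[0.06,0.4,-6,0,12],[0.06,0.48,-7.2,0,14.4],[0.06,0.6,-8.4,0,16.8],[0.06,0.68,-9.6,0,19.2],[0.06,0.76,-10.8,0,21.6],[0.06,0.8,-11.6,0,24]]' > next.json && python3 inch.py next.json; echo '[[0.06,0,0,0,2.4],[0.06,0,0,0,4.8],[0.06,0,0,0,7.2],[0.06,0,0,0,9.4],[0.06,0,0,0,9.46]]' > next.json && python3 inch.py next.json;python3 - <<'E'
from h import *
go((.6266,-.1637,.1),1.537-np.pi/2)
E
```

```text
time_s: 16.0
ee_pos: [0.4267, -0.165, 0.2249]
ee_rot: [1.694, 2.644, -0.001]
contact_force: [-0.1, -0.9, -0.5]
finger_gap: 0.0601
finger_force: 0.0
time_s: 16.42
ee_pos: [0.4268, -0.1626, 0.2248]
ee_rot: [2.263, 2.178, 0.0]
contact_force: [-0.2, 0.1, -0.1]
finger_gap: 0.0598
finger_force: 0.0
t 16.42 d [0.0066 0.1996 0.125 ] turn -0.004 or 3.137 q [-0.62  0.21  1.53 -0.    1.4  -0.59] tool x,y,z [[0.04, 1.0, -0.0], [1.0, -0.04, 0.0], [0.0, -0.0, -1.0]]
```

To row units: 0.2 m is 8, 0.001 m is 0.04.

```bash
echo '[[0.06,0.04,1.6,0,0],[0.06,0.12,3.2,0,0],[0.06,0.2,4.8,0.4,0],[0.06,0.28,6.4,1.2,0],[0.06,0.28,8,2,0],[0.06,0.28,8,3.2,0],[0.06,0.28,8,4.8,0],[0.06,0.28,8,6,0],[0.06,0.28,8,6.6,0],[0.06,0.28,8,6.6,0]]' > next.json && python3 inch.py next.json 40;python3 - <<'E'
from h import *
go((.6266,-.1637,-.001),1.537-np.pi/2)
E
```

```text
time_s: 17.25
ee_pos: [0.625, -0.1611, 0.0553]
ee_rot: [-2.251, -2.182, 0.004]
contact_force: [-0.9, -0.1, -0.3]
finger_gap: 0.0598
finger_force: 0.0
t 17.25 d [-0.0027  0.002   0.0563] turn 0.003 or -3.139 q [-0.44  0.69  1.23 -0.    1.22 -0.4 ] tool x,y,z [[0.03, 1.0, 0.0], [1.0, -0.03, -0.01], [-0.01, 0.0, -1.0]]
```

```bash
echo '[[0.06,-0.12,0,0.8,0],[0.06,-0.12,0,1.6,0],[0.06,-0.12,0,2,0],[0.06,-0.12,0,2.24,0],[0.06,-0.12,0,2.32,0],[0.06,-0.12,0,2.32,0]]' > next.json && python3 inch.py next.json;echo '[[0.03,0,0,0,0],[0.03,0,0,0,0],[0.03,0,0,0,0],[0.03,0,0,0,0],[0.03,0,0,0,0]]' > next.json && python3 inch.py next.json
python3 - <<'E'
from h import *
g=cv2.cvtColor(arm.grab_frame("side"),6);b=cv2.cvtColor(cv2.imread("pics/side0.png"),6)
print(g[262:296,264:284:2]);print(b[262:296:2,258])
E
```

```text
time_s: 17.75
ee_pos: [0.6266, -0.1649, 0.0021]
ee_rot: [2.257, 2.183, 0.001]
contact_force: [-0.7, 0.5, -0.0]
finger_gap: 0.06
finger_force: 0.0
time_s: 18.17
ee_pos: [0.6272, -0.1651, 0.003]
ee_rot: [2.256, 2.181, 0.002]
contact_force: [1.4, 0.5, 6.4]
finger_gap: 0.0341
finger_force: 42.0
[[ 38  46  68  93  93  42  43  37  62  54]
 [ 41  43  69  97 101  35  42  41  62  51]
 [ 37  38  62 106  98  37  37  42  51  64]
 [ 29  39  64 109  99  36  39  40  58  88]
 [ 43  29  55 106 105  35  40  43 113 120]
 [ 37  27  52 112 101  34  39  41 153 144]
 [ 37  37  53 111 108  37  42  39 149 144]
 [ 40  39  51 110 108  36  42  43 121 129]
 [ 30  40  41 107 110  33  35  54  77  89]
 [ 76  35  54 107 108  65  61  73  80  79]
 [124  74  72 107 110  83  72  81  79  78]
 [147  80  71  98 101  76  50  75  79  82]
 [145  38  45  94  93  72  50  59  80  78]
 [145  40  50 114 114  89  57  57  80  80]
 [134  46  55 116 114  91  50  57  80  77]
 [140  59  45  99  87  76  39  59  76  87]
 [148  65  38  76  73  59  26  64  74  78]
 [131  64  27  49  55  49  27  55  59  57]
 [ 91  33  26  38  50  39  29  33  65  64]
 [ 61  51  27  30  33  30  32  47  67  63]
 [ 60  46  28  36  34  44  33  48  60  60]
 [ 62  52  55  35  39  32  74  69  62  56]
 [ 64  64 103  32  34  30 103  84  65  63]
 [ 60  59 121  40  36  36  89  69  61  63]
 [ 59  58  91  50  51  58  63  60  48  51]
 [ 68  73  65  54  56  59  49  51  37  30]
 [ 60  61  54  43  35  22  26  27  32  23]
 [ 38  38  35  37  31  34  30  33  29  27]
 [ 31  36  36  42  29  33  25  23  29  27]
 [ 34  42  34  36  29  28  27  22  34  34]
 [ 37  28  40  30  28  33  32  26  22  36]
 [ 29  31  50  28  30  28  29  30  29  31]
 [ 36  39  41  37  27  28  29  27  25  26]
 [ 43  55  50  54  33  34  29  21  28  28]]
[ 46  49  48 102 142 144 143 143 143 147  72  64  58  65  60  36  40]
```

```bash
echo '[[0.03,0,0,-0.8,0],[0.03,0,0,-2.4,0],[0.03,0,0,-4,0],[0.03,0,0,-5.6,0],[0.03,0,-1.2,-6.4,0],[0.03,0,-2.8,-6.8,0],[0.03,0,-4.4,-7.2,0],[0.03,0,-6,-7.6,0],[0.03,0,-7.2,-7.6,0],[0.03,0,-7.6,-7.6,0]]' > next.json && python3 inch.py next.json 40; echo '[[0.03,1.4,0,0,2.4],[0.03,2.8,0,0,4.8],[0.03,4.2,0,0,7.2],[0.03,5.6,0,0,9.6],[0.03,7,0,0,12],[0.03,8.4,0,0,14.4],[0.03,9.8,0,0,16.8],[0.03,11.2,0,0,19.2],[0.03,12.6,0,0,21.6],[0.03,14,0,0,24]]' > next.json && python3 inch.py next.json
python3 - <<'E'
from h import *
p=row("med",.0585,.0175);print(p);go((p[0],p[1]+.002,.14),.07+np.pi/2)
E
```

```text
time_s: 19.05
ee_pos: [0.4324, -0.1572, 0.1919]
ee_rot: [-2.259, -2.182, 0.001]
contact_force: [1.1, 0.5, -1.8]
finger_gap: 0.034
finger_force: 41.5
time_s: 19.88
ee_pos: [0.4478, 0.1865, 0.1913]
ee_rot: [3.063, 0.7, -0.001]
contact_force: [1.2, -1.1, -2.9]
finger_gap: 0.0341
finger_force: 41.4
[0.56013031 0.21063809 0.07191567]
t 19.88 d [0.1126 0.0253 0.0512] turn 0.379 or -2.762 q [ 0.15  0.29  1.52 -0.    1.33  1.27] tool x,y,z [[0.9, 0.43, -0.0], [0.43, -0.9, -0.0], [-0.0, -0.0, -1.0]]
```

To row units: 0.1126 m is 4.504, 0.108 m is 4.32, 0.12 rad is 2.4.

```bash
echo '[[0.03,1.44,0.32,0,2.4],[0.03,2.88,0.64,0,4.8],[0.03,4.32,0.96,0,7.2],[0.03,4.504,1.012,0.8,7.58],[0.03,4.504,1.012,2,7.58],[0.03,4.504,1.012,2,7.58]]' > next.json && python3 inch.py next.json
python3 - <<'E'
from h import *
p=row("med",.0585,.0175);go((p[0],p[1]+.002,.092),.07+np.pi/2)
g=cv2.cvtColor(arm.grab_frame("side"),6);print(g[190:244:2,422:462:2])
c=np.array(arm.get_state()["ee_pos"])+[0,0,.0145+.0]
u=np.array([np.cos(.07),np.sin(.07),0]);v=np.array([-u[1],u[0],0])
print([proj("side",c+.0525*u+j*.0175*v+[0,0,k*.0175]).round(1).tolist() for j,k in[(-1,1),(1,1),(1,-1),(-1,-1)]])
E
```

```text
time_s: 20.38
ee_pos: [0.5581, 0.211, 0.1354]
ee_rot: [3.138, 0.118, -0.018]
contact_force: [-2.2, -0.9, -5.5]
finger_gap: 0.0343
finger_force: 41.6
t 20.38 d [ 0.0026 -0.0015  0.0434] turn 0.005 or -3.136 q [ 0.16  0.53  1.29 -0.    1.33  1.66] tool x,y,z [[1.0, 0.08, -0.01], [0.08, -1.0, 0.0], [-0.01, -0.0, -1.0]]
[[ 92  84  63  37  31  63 122  55  78  77  76  82  81  76  21 128  37  49
   47  43]
 [ 95  97  47  29  35  96 123  70  78  78  81  77  77  78  62 131  36  64
   43  46]
 [110 110  86  30  36 127 118  82  86  85  83  85  85  84  88 117  63  64
   57  49]
 [ 76  85  88  25  48 126  80  87  86  84  85  84  85  83  83  93  68  71
   62  70]
 [ 79  93  84  70  98 133  47  76  82  82  85  86  86  81  83  83  63  61
   71  67]
 [ 71 102  92  70  84  98  51  59  88  83  87  87  86  84  85  83  92  87
  115 130]
 [ 70  74  69  81  69  55  52  52  88  83  84  83  86  85  83  83 105 156
  167 172]
 [ 84  84  79  77  85  62  50  56  58  88  85  83  85  83  85  83  81 165
  172 172]
 [ 82  85 116 138 171 149  50  53  55  84  83  85  90  83  85  83  81 107
  181 179]
 [ 86 146 166 173
[... 878 characters left out ...]
  48  53 109 147 162 153 152
  147 155]
 [191 235 111  53  54  49  54  53  52  58  60  58  59  50  96 144 159 150
  151 149]
 [106 237 208  72  59  58  55  50  52  50  58  54  50  55  51  97 146 160
  154 150]
 [109 240 141 152  64  53  55  53  59  53  50  56  59  55  56  44  94 137
  160 154]
 [111 237 147 151 159  65  57  57  54  54  54  54  58  56  51  51  56  96
  142 154]
 [ 82 156 153 153 157 157  53  57  55  57  58  57  48  63  58  51  57  50
   79 137]
 [125 178 134 115 147 161 156  50  53  56  54  53  49  54  62  58  58  62
   59  85]
 [116 114 115 115 115 229 196 153  49  56  56  56  51  55  53  57  71  65
   65  67]]
[[442.1, 209.3], [458.0, 206.6], [454.9, 217.1], [439.3, 219.9]]
```

To row units: 0.077 m is 3.08, 0.075 m is 3.

```bash
echo '[[0.03,0.04,-0.04,1.2,0],[0.03,0.04,-0.04,1.8,0],[0.03,0.04,-0.04,2.04,0],[0.03,0.04,-0.04,2.2,0],[0.03,0.04,-0.04,2.36,0],[0.03,0.04,-0.04,2.52,0],[0.03,0.04,-0.04,2.68,0],[0.03,0.04,-0.04,2.84,0],[0.03,0.04,-0.04,3,0],[0.03,0.04,-0.04,3.08,0]]' > next.json && python3 inch.py next.json 20; echo '[[0.03,0,0,0.12,0],[0.03,0,0,0.16,0],[0.03,0,0,0.16,0]]' > next.json && python3 inch.py next.json
```

```text
time_s: 21.27
ee_pos: [0.5591, 0.2124, 0.066]
ee_rot: [3.139, 0.119, -0.006]
contact_force: [-15.6, -2.4, 9.2]
finger_gap: 0.0343
finger_force: 46.9
time_s: 21.52
ee_pos: [0.5591, 0.2124, 0.062]
ee_rot: [3.139, 0.119, -0.007]
contact_force: [-14.3, -2.2, 7.1]
finger_gap: 0.0344
finger_force: 47.8
```

To row units: 0.004 m is 0.16, 0.003 m is 0.12.

```bash
echo '[[0.03,0,0,0.12,0],[0.03,0,0,0.16,0],[0.03,0,0,0.16,0]]' > next.json && python3 inch.py next.json; echo '[[0.03,0,0,0.12,0],[0.03,0,0,0.12,0]]' > next.json && python3 inch.py next.json; echo '[[0.03,0,0,0.08,0],[0.03,0,0,0.08,0]]' > next.json && python3 inch.py next.json
```

```text
time_s: 21.77
ee_pos: [0.5593, 0.2124, 0.058]
ee_rot: [3.139, 0.119, -0.006]
contact_force: [-13.1, -2.7, 6.0]
finger_gap: 0.0342
finger_force: 49.0
time_s: 21.93
ee_pos: [0.5595, 0.2124, 0.0549]
ee_rot: [3.139, 0.119, -0.005]
contact_force: [-13.5, -2.4, 6.9]
finger_gap: 0.0339
finger_force: 50.1
time_s: 22.1
ee_pos: [0.5596, 0.2124, 0.0544]
ee_rot: [3.139, 0.119, -0.003]
contact_force: [-17.4, -3.6, 17.0]
finger_gap: 0.0344
finger_force: 51.5
```

```bash
echo '[[0.03,0,0,0.06,0],[0.03,0,0,0.06,0],[0.03,-0.08,0,-0.02,0],[0.03,-0.16,0,0.02,0],[0.03,-0.24,0,0.06,0],[0.03,-0.24,0,0.06,0]]' > next.json && python3 inch.py next.json; echo '[[0.03,0.12,0,-0.1,0],[0.03,0.12,0,-0.1,0],[0.037,0.12,0,-0.1,0],[0.04,0.12,0,-0.1,0],[0.046,0.12,0,-0.1,0],[0.05,0.12,0,-0.1,0],[0.05,0.12,0,-0.1,0]]' > next.json && python3 inch.py next.json 20;python3 - <<'E'
from h import *
g=cv2.cvtColor(arm.grab_frame("side"),6)
print(g[214:246:2,430:464:2])
u=np.array([np.cos(.07),np.sin(.07),0]);v=np.array([-u[1],u[0],0])
for s in (.0525,.0585,.065):
  print([proj("side",row("med",s+.0525,h)+j*.0175*v).round(0).astype(int).tolist() for j,h in[(-1,.035),(1,.035),(1,0),(-1,0)]])
E
```

```text
time_s: 22.6
ee_pos: [0.5577, 0.2124, 0.0532]
ee_rot: [-3.138, -0.118, -0.012]
contact_force: [-1.2, -0.8, 13.8]
finger_gap: 0.0342
finger_force: 51.1
time_s: 23.18
ee_pos: [0.5585, 0.2122, 0.0523]
ee_rot: [3.139, 0.118, -0.0]
contact_force: [0.6, 0.1, 0.9]
finger_gap: 0.0503
finger_force: 0.0
[[ 67  65  68  68  68  67  69  70  35  61 124  47  59  60  55  56  57]
 [ 71  73  70  69  67  72  66  69  68  98  82  58  61  56  58  56  55]
 [ 60  70  73  71  73  73  71  69  68  72 108  55  59  62  56  63  60]
 [ 58  62  70  71  72  70  70  69  77  79  82 123  53  57  59  59  57]
 [ 54  51  52  78  78  76  80  74  60  52  59 156 133  53  61  60  60]
 [ 53  58  54  58  64  61  55  58  52  58  63 156 153 140  53  63  62]
 [ 59  55  54  66  65  64  63  54  56  59  61 159 152 150 154  65  58]
 [ 59  55  55  54  64  67  68  66  56  54  60 163 158 151 149 157  71]
 [ 52  60  58  53  58  64  65  66  65  56  51 145 159 154 149 149 155]
 [ 50  55  65  61  57  68  62  66  69  63  54  79 145 156 156 153 154]
 [ 64  51  53  61  79  67  73  90  76  79  81  50 100 139 158 153 149]
 [157  61  48  60  72  75  61  50  59  54  53  57  48  93 140 160 151]
 [155 154  54  59  54  55  53  53  54  53  58  54  54  46  81 139 156]
 [148 162 161  52  59  53  60  59  58  53  59  60  53  58  57  90 105]
 [118 148 159 153  48  54  57  59  56  59  59  60 103 119 120 114 117]
 [114 116 150 162 137  48  54  53  58  55  53  51  49 114 112 115 115]]
[[434, 221], [449, 218], [449, 233], [434, 235]]
[[435, 222], [450, 219], [450, 234], [435, 237]]
[[436, 223], [452, 221], [452, 235], [436, 238]]
```

```bash
echo '[[0.05,0,0,-0.4,0],[0.05,0,0,-1.2,0],[0.052,0,0,-2.4,0],[0.052,0,0,-4,0],[0.052,0,0,-5.2,0],[0.052,-1.2,0,-6,0],[0.052,-2.8,0,-6.4,0],[0.052,-4.4,0,-6.4,0],[0.052,-5.6,0,-6.4,0],[0.052,-5.6,0.8,-6.4,0]]' > next.json && python3 inch.py next.json 40; echo '[[0.052,0,1.6,0,-2],[0.052,0,3.2,0,-4],[0.052,0,4.8,0,-6],[0.052,0,6.4,0,-8],[0.052,0,8,0,-10],[0.052,0,9.6,0,-12],[0.052,0,11.2,0,-14],[0.052,0,12.8,0,-16],[0.052,0,14.4,0,-18.4],[0.052,0,16,0,-18.4]]' > next.json && python3 inch.py next.json
python3 - <<'E'
from h import *
go((.565,-.388,.1),.996-np.pi/2)
E
```

```text
time_s: 24.07
ee_pos: [0.4152, 0.1833, 0.2138]
ee_rot: [-3.138, -0.124, 0.0]
contact_force: [0.9, -0.1, 0.5]
finger_gap: 0.0518
finger_force: 0.0
time_s: 24.9
ee_pos: [0.4487, -0.2006, 0.2134]
ee_rot: [2.755, 1.508, 0.001]
contact_force: [0.7, 0.0, -0.1]
finger_gap: 0.0517
finger_force: 0.0
t 24.90 d [-0.0952  0.1989  0.1136] turn 0.005 or -3.136 q [-0.66  0.28  1.46  0.    1.39 -0.09] tool x,y,z [[0.54, 0.84, 0.0], [0.84, -0.54, 0.0], [0.0, -0.0, -1.0]]
```

```bash
echo '[[0.052,-0.64,1.32,0,0],[0.052,-1.28,2.64,0,0],[0.052,-1.92,4,0,0],[0.052,-2.52,5.32,0,0],[0.052,-3.2,6.64,0.4,0],[0.052,-3.72,7.88,1.2,0],[0.052,-3.72,7.88,2.4,0],[0.052,-3.72,7.88,4,0],[0.052,-3.72,7.88,5.2,0],[0.052,-3.72,7.88,5.2,0]]' > next.json && python3 inch.py next.json 40;python3 - <<'E'
from h import *
go((.565,-.388,0.001),.996-np.pi/2)
E
```

```text
time_s: 25.73
ee_pos: [0.5614, -0.3821, 0.0762]
ee_rot: [-2.751, -1.494, 0.005]
contact_force: [0.0, -0.2, -1.1]
finger_gap: 0.052
finger_force: 0.0
t 25.73 d [-0.0032  0.0071  0.0752] turn -0.001 or 3.141 q [-0.77  0.73  1.09 -0.    1.34 -0.2 ] tool x,y,z [[0.54, 0.84, 0.0], [0.84, -0.54, -0.01], [-0.01, 0.01, -1.0]]
```

```bash
echo '[[0.052,-0.08,0.16,0.8,0],[0.052,-0.08,0.16,1.4,0],[0.052,-0.08,0.16,1.4,0],[0.052,-0.08,0.16,1.4,0]]' > next.json && python3 inch.py next.json;python3 - <<'E'
from h import *
go((.565,-.388,0.001),.996-np.pi/2)
E
```

```text
time_s: 26.07
ee_pos: [0.5664, -0.3883, 0.0493]
ee_rot: [2.759, 1.499, 0.001]
contact_force: [0.5, 0.2, 0.1]
finger_gap: 0.0518
finger_force: 0.0
t 26.07 d [-0.0005 -0.0014  0.0483] turn -0.001 or 3.141 q [-0.77  0.76  1.1  -0.    1.28 -0.2 ] tool x,y,z [[0.54, 0.84, -0.0], [0.84, -0.54, 0.0], [0.0, -0.0, -1.0]]
```

To row units: 0.047 m is 1.88, 0.043 m is 1.72.

```bash
echo '[[0.052,0,-0.04,0.8,0],[0.052,0,-0.04,1.4,0],[0.052,0,-0.04,1.72,0],[0.052,0,-0.04,1.88,0],[0.052,0,-0.04,1.88,0]]' > next.json && python3 inch.py next.json;echo '[[0.03,0,0,0,0],[0.03,0,0,0,0],[0.03,0,0,0,0],[0.03,0,0,0,0]]' > next.json && python3 inch.py next.json;echo '[[0.03,0,0,-0.8,0],[0.03,0,0,-2.4,0],[0.03,0,0,-4,0],[0.03,0,0,-5.6,0],[0.03,0,0,-7.2,0],[0.03,1.2,-1.6,-7.6,0],[0.03,2,-2.8,-7.6,0],[0.03,2.8,-4,-7.6,0],[0.03,3.6,-5.2,-7.6,0],[0.03,4.4,-6.4,-7.6,0]]' > next.json && python3 inch.py next.json
python3 - <<'E'
from h import *
go((.43,.28,0.2),.07+np.pi/2)
print(row("short",.0435,.0175))
E
```

```text
time_s: 26.48
ee_pos: [0.5654, -0.3876, 0.0012]
ee_rot: [2.76, 1.499, 0.0]
contact_force: [0.3, 1.2, -0.5]
finger_gap: 0.0521
finger_force: 0.0
time_s: 26.82
ee_pos: [0.5658, -0.388, 0.0022]
ee_rot: [2.758, 1.498, 0.001]
contact_force: [1.3, 0.0, 6.9]
finger_gap: 0.0339
finger_force: 42.5
time_s: 27.65
ee_pos: [0.4895, -0.2062, 0.1906]
ee_rot: [-2.76, -1.5, 0.0]
contact_force: [0.7, -0.3, -1.1]
finger_gap: 0.0342
finger_force: 41.5
t 27.65 d [ 0.3754 -0.3145 -0.0093] turn 0.925 or -2.216 q [-0.62  0.37  1.4   0.    1.37 -0.05] tool x,y,z [[0.54, 0.84, 0.0], [0.84, -0.54, -0.0], [-0.0, 0.0, -1.0]]
[0.54171853 0.28351175 0.0648736 ]
```

To row units: 0.03 m is 1.2, 0.3 m is 12, 0.925 rad is 18.5.

```bash
echo '[[0.03,1.2,-1,0,2],[0.03,2.4,-2,0,4],[0.03,3.6,-3,0,6],[0.03,4.8,-4,0,8],[0.03,6,-5.04,0,10],[0.03,7.2,-6.04,0,12],[0.03,8.4,-7.04,0,14],[0.03,9.6,-8.04,0,16],[0.03,10.8,-9.04,0,18],[0.03,12,-10.04,0,18.5]]' > next.json && python3 inch.py next.json
python3 - <<'E'
from h import *
p=row("short",.0435,.0175);go((p[0],p[1],.13),.07+np.pi/2)
E
```

```text
time_s: 28.48
ee_pos: [0.4427, 0.1819, 0.1908]
ee_rot: [3.14, 0.102, 0.0]
contact_force: [1.0, 0.0, -1.9]
finger_gap: 0.0341
finger_force: 41.5
t 28.48 d [ 0.1054 -0.0949  0.0608] turn -0.005 or 3.136 q [ 0.14  0.28  1.54 -0.    1.32  1.65] tool x,y,z [[1.0, 0.06, 0.0], [0.06, -1.0, 0.0], [0.0, -0.0, -1.0]]
```

To row units: 0.104 m is 4.16, 0.1 m is 4, -0.005 rad is -0.1.

```bash
echo '[[0.03,1.04,-0.96,0,0],[0.03,2.08,-1.92,0,0],[0.03,3.2,-2.88,0,0],[0.03,4,-3.68,0.4,-0.1],[0.03,4.16,-3.76,1.6,-0.1],[0.03,4.16,-3.76,2.8,-0.1],[0.03,4.16,-3.76,3.6,-0.1],[0.03,4.16,-3.76,4,-0.1],[0.03,4.16,-3.76,4,-0.1]]' > next.json && python3 inch.py next.json
python3 - <<'E'
from h import *
p=row("short",.0435,.0175);go((p[0],p[1],.046),.07+np.pi/2)
g=cv2.cvtColor(arm.grab_frame("side"),6);print(g[190:234:2,448:488:2])
c=np.array(arm.get_state()["ee_pos"])+[0,0,.0153]
u=np.array([np.cos(.07),np.sin(.07),0]);v=np.array([-u[1],u[0],0])
print([proj("side",c+.0375*u+j*.0175*v+[0,0,k*.0175]).round(1).tolist() for j,k in[(-1,1),(1,1),(1,-1),(-1,-1)]])
E
```

```text
time_s: 29.23
ee_pos: [0.5396, 0.281, 0.0884]
ee_rot: [3.138, 0.118, -0.007]
contact_force: [0.2, 0.6, -1.5]
finger_gap: 0.0343
finger_force: 41.5
t 29.23 d [ 0.0025 -0.0024  0.0424] turn 0.005 or -3.136 q [ 0.29  0.6   1.32 -0.    1.23  1.78] tool x,y,z [[1.0, 0.08, -0.0], [0.08, -1.0, 0.0], [-0.0, -0.0, -1.0]]
[[ 55  35  29  35  31  36  28  45  81  81  79  77  18  28  61 125  34  27
   30  31]
 [ 76  29  35  36  31  35  33  68  78  75  75  78  63  29  63 123  35  28
   32  36]
 [ 98  63  27  38  36  76 111  76  81  81  79  80  77  23  97  84  58  47
   36  39]
 [ 94  92  28  35  33 128 110  78  75  80  78  78  82  62 134  32  53  64
   48  31]
 [ 88  81  49  32  67 134  52  92  83  83  86  82  82  88 108  50  66  60
   55  42]
 [ 96 100  87  30  93 123  63  82  86  88  85  81  81  79  84  42  62  47
   57  56]
 [126  99 104  71 118 112  55  83  84  89  84  86  85  81  87  54  51  66
   47  78]
 [172 169 173 176  98  69  53  75  86  83  84  85  90  88  81  78  55  47
   48  62]
 [171 175 174 179  78  55  51  58  87  85  78  87  84  84  86  87  56  61
   60  69]
 [176 180 182 181 170
[... 449 characters left out ...]
  52  55  92 138 154 153 151
   87  57]
 [112  81 118  54  60  58  60  59  61  56  56  59  51  51  80 125 155 155
  158 112]
 [ 52  64 144 125  52  61  58  57  58  63  57  60  58  51  48  75 123 148
  153 153]
 [ 55  66 156 145 136  58  60  57  56  60  56  61  56  47  49  57  62 115
  145 155]
 [ 54  62 164 147 149 152  63  63  62  57  57  60  60  65  58  60  60  55
  107 137]
 [ 52  64 163 155 154 150 153  71  55  59  57  59  57  58  65  58  59  54
   46 101]
 [ 55  57 143 159 152 152 149 151  71  62  57  56  59  56  56  58  57  58
   51  56]
 [ 64  55  77 177 208 151 146 156 155  87  54  55  58  58  63  58  59  58
   59  49]]
[[464.9, 208.0], [480.0, 205.4], [476.5, 215.5], [461.7, 218.1]]
```

```bash
echo '[[0.03,0.04,-0.04,0.48,0],[0.03,0.04,-0.04,0.8,0],[0.03,0.04,-0.04,0.96,0],[0.03,0.04,-0.04,1.12,0],[0.03,0.04,-0.04,1.28,0],[0.03,0.04,-0.04,1.44,0],[0.03,0.04,-0.04,1.52,0],[0.03,0.04,-0.04,1.52,0]]' > next.json && python3 inch.py next.json 20; echo '[[0.03,0,0,0.12,0],[0.03,0,0,0.16,0],[0.03,0,0,0.16,0]]' > next.json && python3 inch.py next.json
```

```text
time_s: 29.95
ee_pos: [0.5389, 0.2824, 0.0537]
ee_rot: [3.139, 0.119, -0.007]
contact_force: [-16.5, -3.0, 14.1]
finger_gap: 0.0341
finger_force: 49.0
time_s: 30.2
ee_pos: [0.5387, 0.2822, 0.0498]
ee_rot: [3.138, 0.119, -0.008]
contact_force: [-18.4, -3.6, 15.3]
finger_gap: 0.0342
finger_force: 51.3
```

To row units: 0.003 m is 0.12, 0.002 m is 0.08.

```bash
echo '[[0.03,0,0,0.08,0],[0.03,0,0,0.12,0],[0.03,0,0,0.12,0]]' > next.json && python3 inch.py next.json; echo '[[0.03,0,0,0.08,0],[0.03,0,0,0.08,0]]' > next.json && python3 inch.py next.json;python3 - <<'E'
from h import *
g=cv2.cvtColor(arm.grab_frame("side"),6)
print(g[204:234:2,448:484:2])
u=np.array([np.cos(.07),np.sin(.07),0]);v=np.array([-u[1],u[0],0])
for s in (.0375,.0435,.05):
  print([proj("side",row("short",s+.0375,h)+j*.0175*v).round(0).astype(int).tolist() for j,h in[(-1,.035),(1,.035),(1,0),(-1,0)]])
E
```

```text
time_s: 30.45
ee_pos: [0.5386, 0.2822, 0.0467]
ee_rot: [3.138, 0.119, -0.008]
contact_force: [-17.5, -3.3, 16.4]
finger_gap: 0.0342
finger_force: 53.1
time_s: 30.62
ee_pos: [0.5386, 0.2822, 0.0449]
ee_rot: [3.138, 0.119, -0.008]
contact_force: [-18.0, -3.9, 15.5]
finger_gap: 0.034
finger_force: 54.7
[[ 33  37  39  35  34  47  69  69  67  66  68  59  42 131  37  58  55  47]
 [ 47  34  30  42  91  47  72  70  73  67  66  68  75 105  47  57  61  64]
 [ 59  36  31  92 130  59  72  74  70  73  72  67  68  71  73  76  64  70]
 [ 78  34  40 118 109  58  70  70  81  82  76  78  73  69  61  75  59  73]
 [ 81  24  46 129  81  55  56  78  69  53  52  51  57  60 100  50  58  63]
 [ 55  46 100 130  45  54  61  76  65  64  49  57  55  55 135 135  58  64]
 [103  53  78  74  56  57  57  77  69  65  64  58  56  52 157 157 157  70]
 [124 107  48  50  55  57  51  78  65  69  68  65  56  64 134 155 154 151]
 [113 111 115  50  57  64  60  75  66  64  69  68  60  69  77 124 152 152]
 [ 51  60 152 133  50  56  60  74  74  68  81  88  69  69  49  74 127 150]
 [ 52  64 158 150 140  50  68  76  79  74  59  52  59  59  51  56  62 114]
 [ 59  63 163 151 148 151  67  63  59  62  62  58  58  60  60  57  55  55]
 [ 55  58 162 156 151 152 158  74  58  65  56  62  59  58  61  59  59  55]
 [ 53  50 197 210 156 150 152 151  70  63  59  57  59  58  60  59  59  59]
 [ 60  52  87 194 216 147 149 152 156  88  58  57  58  58  57  56  58  61]]
[[461, 210], [475, 208], [475, 222], [461, 225]]
[[462, 211], [477, 209], [476, 223], [462, 226]]
[[463, 212], [478, 210], [478, 224], [463, 227]]
```

To row units: 0.002 m is 0.08.

```bash
echo '[[0.03,0,0,0.08,0],[0.03,0,0,0.08,0]]' > next.json && python3 inch.py next.json; echo '[[0.03,0,0,0.06,0],[0.03,0,0,0.06,0]]' > next.json && python3 inch.py next.json
```

```text
time_s: 30.83
ee_pos: [0.5387, 0.2822, 0.0431]
ee_rot: [3.138, 0.119, -0.008]
contact_force: [-18.5, -5.1, 17.7]
finger_gap: 0.0342
finger_force: 56.2
time_s: 31.0
ee_pos: [0.5387, 0.2822, 0.043]
ee_rot: [3.139, 0.119, -0.007]
contact_force: [-22.7, -6.8, 29.4]
finger_gap: 0.034
finger_force: 57.5
```

```bash
echo '[[0.03,-0.08,0,0.06,0],[0.03,-0.12,0,0.02,0],[0.03,-0.12,0,-0.04,0],[0.03,-0.12,0,-0.08,0],[0.037,-0.12,0,-0.08,0],[0.04,-0.12,0,-0.1,0],[0.046,-0.12,0,-0.1,0],[0.05,-0.12,0,-0.12,0],[0.05,-0.12,0,-0.12,0]]' > next.json && python3 inch.py next.json 20; echo '[[0.05,0,0,-0.4,0],[0.05,0,0,-1.2,0],[0.052,0,0,-2.4,0],[0.052,0,0,-4,0],[0.052,-1.2,0,-5.2,0],[0.052,-2.8,0,-6,0],[0.052,-4.4,0,-6.4,0],[0.052,-6,0,-6.4,0],[0.052,-7.6,0,-6.4,0],[0.052,-8.8,0,-6.4,0]]' > next.json && python3 inch.py next.json
python3 - <<'E'
from h import *
cv2.imwrite("pics/sf.png",arm.grab_frame("side"))
a=arm.grab_frame("side")[195:275,370:530];cv2.imwrite("pics/x.png",a)
b=arm.grab_frame("top");c=b[100:270,125:260]
f=arm.grab_frame("side")[150:330,130:560]
im=np.zeros((600,800,3),np.uint8);A=cv2.resize(a,(640,320),interpolation=2);im[:320,:480]=A[:,:480];B=cv2.resize(c,None,fx=1.88,fy=1.88,interpolation=2);im[:B.shape[0],500:500+B.shape[1]]=B
D=cv2.resize(f,None,fx=1.25,fy=1.25);im[330:330+D.shape[0],:D.shape[1]]=D;
T=b[150:320,270:500];im[330:500,550:780]=T
cv2.imwrite("pics/fin.png",cv2.convertScaleAbs(im,alpha=1.4))
s=arm.get_state();print(s["time_s"],s["ee_pos"])
E
```

```text
time_s: 31.75
ee_pos: [0.5386, 0.2822, 0.0428]
ee_rot: [3.139, 0.118, -0.0]
contact_force: [-0.7, -0.2, 0.1]
finger_gap: 0.05
finger_force: 0.0
time_s: 32.58
ee_pos: [0.316, 0.2651, 0.2038]
ee_rot: [-3.139, -0.119, -0.001]
contact_force: [-0.5, 0.7, 0.8]
finger_gap: 0.0522
finger_force: 0.0
32.7833 [0.31927036 0.26582684 0.20396196]
```

View pics/fin.png

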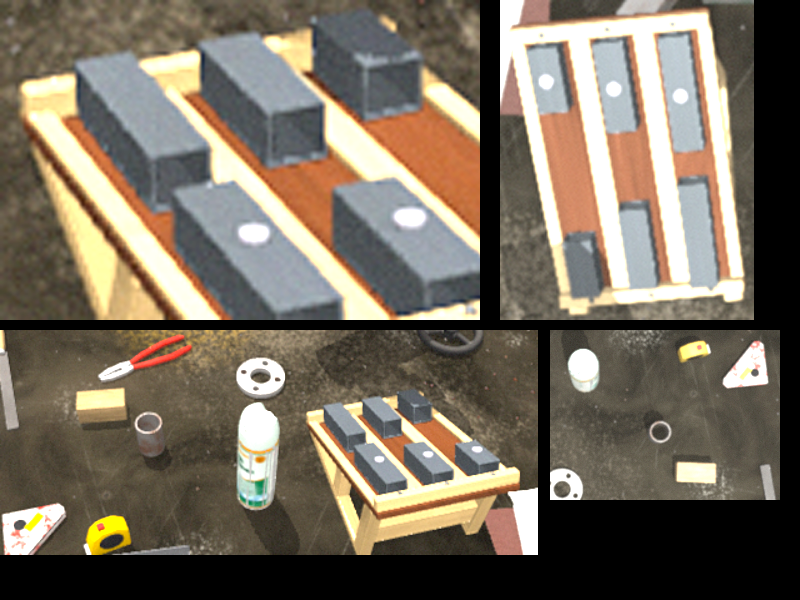

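The final picture shows each tube lying flat at the foot of its matching row: long on the right, medium in the middle and short on the left in the top view. The bystanders are where they were and the arm is clear.

```bash
python3 -c "
from plant import arm
print(arm.hand_in())"
```

```text
the job is handed in; nothing more can be done
None
```

I laid all three tubes lengthwise and flat in the rows with the matching samples, left the other items where they were, and handed the job in at about 33 s; no verdict was returned.

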